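# Refit the pressure knob of a strap press

## Task

The knob with the wooden grip bar of the green strap press has come off and lies on its side on the bench. Stand it upright on the bench, bore down, and let go of it; then take it afresh by its grip bar, match its flat-sided bore to the flat of the spindle in the well of the press, press it down until it snaps and sits fully home, and let go. Leave the hammer, the awl and the wax tin where they are.

Things in the scene. Friction and masses are not known exactly. Their poses are not given: they have to be found in the camera images.
- knob: Loose knob, 70 mm tall, 0.2 to 0.36 kg. Origin: on its axis at the underside (mouth of the bore); z runs along the axis from bore to top. z 0 to 40 mm: grey octagonal hub, 56 mm over flats, flats facing its x, y and diagonals. z 40 to 70: wooden grip bar. It starts lying on its -x side: its x points up, its z lies level, along world +x turned 0.3 rad towards +y, give or take 0.5 rad, its origin 28 mm above the bench.
- knob_grip (a point): Centre of the knob's solid grip bar, on the axis, 55 mm above its underside; axes as the knob's. The bar is 56 mm long along x, 22 mm wide along y, 30 mm high along z; a pointed nose on its +x end (z 40 to 58 mm) reaches to x = 37 mm and shows on which side the bore has its flat.
- knob_bore (a point): Mouth of the bore, same point and axes as the knob's origin. The bore is 40 mm deep, an octagon 24 mm over flats, but its wall on the +x side (below the nose) is a flat only 7 mm from the axis. The opposite wall has a 10 mm high lip at the mouth that catches on the spindle's spring ball.
- press: Green strap press fixed to the bench. Origin: on the bench, below the spindle's axis; z up. Base plate 12 mm thick (x -70 to 140, y +-80 mm), housing 110 x 110 mm about the axis up to z = 40, on it a round rim, radius 34 mm inside, 46 mm outside, up to z = 62: a well 22 mm deep. Steel rolls along y at x = 105 mm, cheeks and rolls up to z = 74.
- press_seat (a point): The point on the spindle's axis on the floor of the well, 40 mm above the bench; axes as the press's. The knob is fully home when its underside lies here. About 18 mm above home the bore's lip meets a spring ball on the spindle's round side; from there it takes about 5 to 15 N down to push it home; it snaps in the last few mm.
- spindle_top (a point): Centre of the upright D-spindle's end, 34 mm above press_seat, 12 mm above the rim; axes as the press's, not the spindle's. Steel, 22 mm in diameter, 1.5 mm chamfer, flat 6 mm from its axis. The flat faces the press's -x give or take 0.6 rad; the angle is not given: feel or look for it. Turned within about 0.1 rad the knob goes down, else it stays on the end. The spindle turns stiffly (0.5 N m).
- hammer: Hammer lying on the bench, a bystander.
- awl: Awl lying on the bench, 160 mm long, a bystander.
- wax_tin: Aluminium tin, 70 mm in diameter and 50 mm high, a bystander.
Mind the look-alikes: they are no part of the job. What is shaped like the knob but turquoise is not meant.

How it is judged:
By the outcome, as a careful person would: the job done as asked, in the order asked, and still so for the second after the job is handed in, with the robot touching nothing.
It also fails if it takes over 61 s, if anything falls off the work surface, if the arm or the gripper's body presses on something with over 40 N, if the wrist force passes 120 N, or if a joint passes its speed limit or range.

## Robot

A 6-joint arm with a two-finger parallel gripper is mounted at the origin on the work surface. World frame = base frame: x ahead of the robot, y to its left, z up, the work surface at z = 0. Lengths are in m, angles in rad, forces in N, time in s.
With the tool pointing down it reaches from about 0.375 to 0.925 m from the base axis. Payload 5.7 kg.
Tool frame: the origin (TCP) lies on the centre line of the jaws, within the pads' length; the fingertips stand 22 mm ahead of it and the grasp point (between the pads) lies 3 mm ahead of it; z points along the fingers, y is the direction in which the jaws open and shut (so a half turn about z gives the same grasp; the last joint's range is limited). The gripper opens to 85 mm and grips with 20 to 120 N. Pads are 22 mm wide; open, the fingers measure 114 mm over their backs; the gripper's body (76 mm by 85 mm) begins 54 mm behind the grasp point. The pads swing forward as they close: fully open they stand 13 mm farther back than shut.
Start: joints at [-1.29, 0.359, 1.51, -0, 1.272, -0.115], TCP at [0.231, -0.554, 0.253] pointing down, gripper open.
Joint ranges: [-2.97, 2.97], [-1.01, 2.36], [0.21, 2.38], [-0.96, 4.11], [0.2, 2.71], [-2.98, 2.98]. Speed limits (rad/s): [2.39, 2.39, 3.14, 3.14, 3.14, 3.14].

## Interface

Orientations are given as a rotation vector (axis times angle).
In Python, from rig import status, snapshot, camera_params, close_job gives the robot as it stands.
- The arm moves only by the tool servo_tool, never from a script. Its argument "series" is a list of rows, each a list of 7 numbers: the turn, a rotation vector about the tool's x, y, z in degrees, then the shift along the tool's x, y, z in cm, then the finger opening in cm, from 0 to 8.54. In form: [[rx, ry, rz, dx, dy, dz, jaw], ...]. A call has 1 to 8 rows; each row shifts and turns the commanded pose from where the row before left it, along the tool's axes as they then stand; what a row does not reach is not made up. A row lasts 1/10 s, in which the tool goes at most 50 mm and 8.59 degrees, less where a joint would pass 70% of its speed; a pose out of reach is approached as far as the arm can. A call is refused whole if a number of a shift passes 5 or a number of a turn 8.59, either way. A call with a gripper value outside its range is refused whole. The fingers move at their own pace and stop on an object; "newtons" is the grip in N (left out, the last holds). Time passes only in rows, so rows that do not move let the fingers close. It gives the time, the measured TCP pose, the force and the opening at its end, in the units of the state.
- status.state(): the state, without advancing time (a new reading comes with each control period).
- snapshot(name): name is "scene" or "top"; returns (picture, depth): 420x560x3 uint8, red, green, blue; 420x560 float32, m along the optical axis (not along the pixel's ray), 0 where there is no reading.
- camera_params(name): a dict with "camera_matrix" (3x3 intrinsics, pixels), "R" (3x3) and "t" (3): a world point X has camera coordinates R X + t. Camera axes: x right, y down, z forward; pixel columns grow to the right and rows downward; lengths in m; the calibration is good to about 2 mm. A picture is of the moment at which its call begins. camera_params takes no time and is no camera call.
- close_job(): hands the job in, once; it reports no verdict.
The state is a dict: "time_s": time; "q": joint angles; "dq": joint speeds; "joint_efforts": joint torques, N m; "ee_pos": TCP position; "orientation": TCP orientation; "wrist_force": force on the tool from outside, world axes, zero at the start; "ft_torque": the same for the moment, N m; "grip_width": finger opening in m.
Only numpy, scipy, OpenCV 4.12 (cv2) and the standard library are available. Lean on these libraries where they do the work, as an engineer would, in place of code of your own. Each camera call takes 0.05 s, during which the arm holds its last target.

## Working session

There is one attempt and no reset: what is moved stays moved. The work goes in short steps, Python scripts to look and compute and a tool call to move; the robot and the scene stay as the last step left them, time stands still between calls to the robot, and variables do not carry over. Pictures are saved under pics/ and viewed, and the job is handed in when it is done.

Besides the shell and the picture viewer there is one more tool, called after ">>>" as a command line: name --pt "numbers of a row" for each row, then --argument value for the rest. servo_tool: Moves the arm, as the interface text tells. Its arguments: {"type":"object","properties":{"series":{"type":"array","items":{"type":"array","items":{"type":"number"}}},"newtons":{"type":"number"}},"required":["series"]}

```bash
mkdir -p pics; ls
cat > h.py <<'E'
import numpy as np,cv2
from rig import status,snapshot,camera_params,close_job
from scipy.spatial.transform import Rotation as Rn
def snap(name,tag):
    p,d=snapshot(name); cv2.imwrite(f'pics/{tag}.png',p[:,:,::-1]); np.savez(f'{tag}.npz',p=p,d=d); return p,d
def cloud(name,d):
    c=camera_params(name);K=np.array(c['camera_matrix']);R=np.array(c['R']);t=np.array(c['t'])
    v,u=np.mgrid[:d.shape[0],:d.shape[1]]
    X=np.stack([(u-K[0,2])/K[0,0]*d,(v-K[1,2])/K[1,1]*d,d],-1)
    return (X-t)@R
def st():
    s=status.state(); print({k:np.round(v,4).tolist() for k,v in s.items()}); return s
E
python3 - <<'E'
from h import *
s=st(); print(Rn.from_rotvec(s['orientation']).as_matrix().round(3))
for n in('scene','top'):
    p,d=snap(n,n+'0'); c=camera_params(n); print(n,np.round(c['camera_matrix'],1).tolist(),np.round(-np.array(c['R']).T@c['t'],3), np.round(c['R'],3).tolist(),(d==0).mean())
E
```

```text
pics
{'time_s': 0.0, 'q': [-1.2901, 0.3595, 1.5114, 0.0, 1.2725, -0.1151], 'dq': [0.0007, -0.0008, 0.0008, -0.0004, 0.0006, -0.0002], 'joint_efforts': [0.0015, -52.7614, -27.8619, 0.0003, 0.0132, -0.0], 'ee_pos': [0.2312, -0.553, 0.2524], 'orientation': [-3.0784, -0.6173, 0.0002], 'wrist_force': [0.5079, 0.1695, -0.4983], 'ft_torque': [-0.0471, 0.0165, 0.0471], 'grip_width': 0.0855}
[[ 0.923  0.386 -0.   ]
 [ 0.386 -0.923  0.002]
 [ 0.    -0.002 -1.   ]]
scene [[472.0, 0.0, 284.4], [0.0, 472.0, 214.6], [0.0, 0.0, 1.0]] [ 1.341 -0.382  0.883] [[0.441, 0.898, 0.011], [0.605, -0.288, -0.743], [-0.663, 0.334, -0.67]] 0.004447278911564626
top [[465.2, 0.0, 287.9], [0.0, 465.2, 212.8], [0.0, 0.0, 1.0]] [0.457 0.028 1.475] [[0.007, -1.0, 0.02], [-0.998, -0.009, -0.06], [0.06, -0.02, -0.998]] 0.004047619047619047
```

View pics/scene0.png

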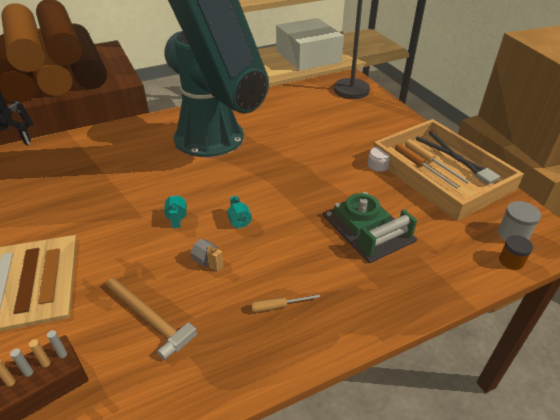

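View pics/top0.png

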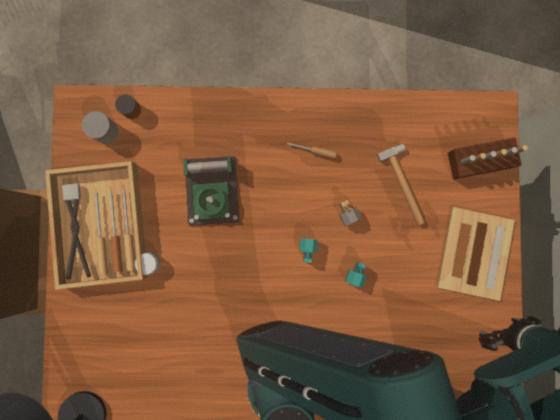

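Candidates: grey hub with wooden bar at scene (208,254) / top (348,212); turquoise ones at scene (176,210) and (239,213) / top (309,249) and (357,274). The grey and wood one fits the description. I'll confirm it in an enlarged crop and measure it along with the press.

Run:
```python
from h import *
ims=[]
for n,(u0,v0,w,h) in (('scene',(180,225,60,60)),('top',(320,185,60,60)),('scene',(320,180,100,80)),('top',(180,150,65,80))):
    z=np.load(n+'0.npz'); p=z['p'][v0:v0+h,u0:u0+w]; ims.append(cv2.resize(p,(390,290) ,interpolation=cv2.INTER_CUBIC))
m=np.vstack([np.hstack(ims[:2]),np.hstack(ims[2:])]); cv2.imwrite('pics/crop0.png',m[:,:,::-1])
for n in('top','scene'):
    z=np.load(n+'0.npz'); X=cloud(n,z['d']); p=z['p'].astype(int)
    # bench height
    hsv=cv2.cvtColor(z['p'],cv2.COLOR_RGB2HSV)
    kn=(np.linalg.norm(X[...,:2]-np.array([0.45,-0.10]),axis=-1)<0.0)
    roi={'top':(330,190,370,235),'scene':(185,232,230,278)}[n]
    u0,v0,u1,v1=roi; Y=X[v0:v1,u0:u1].reshape(-1,3)
    print(n,'bench z',np.median(Y[Y[:,2]<0.01,2]))
    H=Y[Y[:,2]>0.015]; print(len(H),H.mean(0).round(4),H[:,2].max().round(4))
    c,wh,a=cv2.minAreaRect(H[:,:2].astype(np.float32)*1000); print('rect',c,wh,a)
    hs=hsv[v0:v1,u0:u1].reshape(-1,3)[Y[:,2]>0.012]; G=Y[Y[:,2]>0.012]
    grey=hs[:,1]<70; print('grey',grey.sum(),G[grey].mean(0).round(4),'wood',(~grey).sum(),G[~grey].mean(0).round(4), 'z>45 pts',G[G[:,2]>0.045].mean(0).round(4))
    # press
    M=(X[...,2]>0.056)&(X[...,2]<0.080)&(X[...,0]>0.3)&(X[...,0]<0.75)&(X[...,1]>0.15)&(X[...,1]<0.5)
    print('press pts',M.sum(),X[M].mean(0).round(3))
```

```text
top bench z 8.412814771076424e-05
342 [ 0.5424 -0.1835  0.068 ] 1.4749
rect (502.34930419921875, -95.46934509277344) (70.12220001220703, 260.9291076660156) 27.441247940063477
grey 209 [ 0.5334 -0.1911  0.052 ] wood 133 [ 0.5565 -0.1716  0.0932] z>45 pts [ 0.5431 -0.1839  0.0762]
press pts 1452 [0.583 0.333 0.065]
scene bench z 0.0006341788000072822
652 [ 0.561  -0.1984  0.0523] 0.8831
rect (926.58935546875, -267.54315185546875) (73.1890869140625, 856.5870361328125) 79.40968322753906
grey 335 [ 0.5427 -0.2075  0.0459] wood 339 [ 0.5796 -0.1888  0.0562] z>45 pts [ 0.5622 -0.1974  0.0679]
press pts 1600 [0.605 0.307 0.065]
```

View pics/crop0.png

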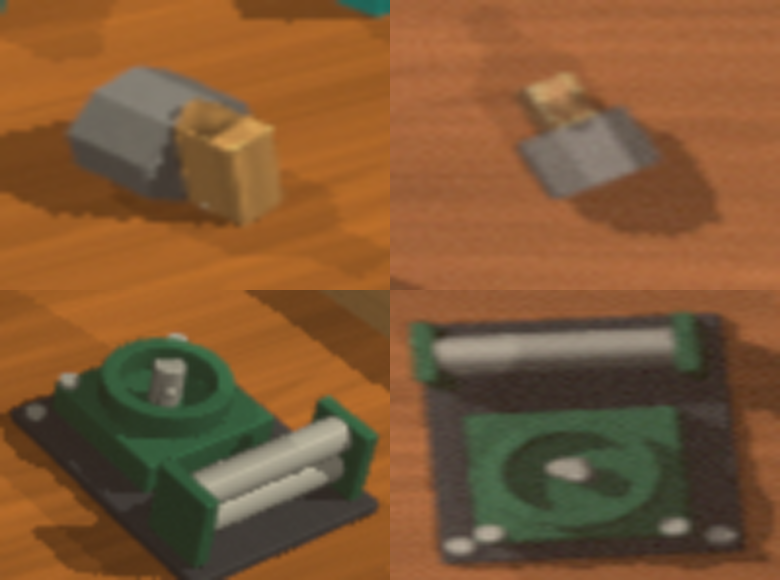

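The crop confirms it: grey octagonal hub, wooden bar with the nose up. Now for clean measurements.

Run:
```python
from h import *
for n in('top','scene'):
    z=np.load(n+'0.npz'); d=z['d']; X=cloud(n,d); X[d==0]=np.nan; hsv=cv2.cvtColor(z['p'],cv2.COLOR_RGB2HSV).astype(int)
    near=(np.linalg.norm(X[...,:2]-np.array([0.545,-0.18]),axis=-1)<0.075)&(X[...,2]>0.012)&(X[...,2]<0.09)
    Y=X[near];S=hsv[near]; print(n,len(Y),'zmax',Y[:,2].max().round(4), 'rect',cv2.minAreaRect((Y[:,:2]*1000).astype(np.float32)))
    g=S[:,1]<90
    print(' grey',g.sum(),Y[g].mean(0).round(4),'wood',Y[~g].mean(0).round(4))
    hg=Y[g&(Y[:,2]>0.050)]; print(' hub top flat',len(hg),hg.mean(0).round(4),cv2.minAreaRect((hg[:,:2]*1000).astype(np.float32)))
    hw=Y[~g&(Y[:,2]>0.050)]; print(' wood top',len(hw),hw.mean(0).round(4),cv2.minAreaRect((hw[:,:2]*1000).astype(np.float32)))
    near=(X[...,0]>0.4)&(X[...,0]<0.8)&(X[...,1]>0.2)&(X[...,1]<0.45)
    green=near&(hsv[...,0]>45)&(hsv[...,0]<85)&(hsv[...,1]>80)
    rim=X[green&(X[...,2]>0.058)&(X[...,2]<0.066)]
    rim=rim[np.linalg.norm(rim[:,:2]-np.median(rim[:,:2],0),axis=1)<0.07]
    from scipy.optimize import least_squares
    f=lambda q:(np.linalg.norm(rim[:,:2]-q,axis=1)-0.040).clip(-.02,.02)
    q=least_squares(f,np.median(rim[:,:2],0),loss='soft_l1',f_scale=.004); print(' rim',len(rim),q.x.round(4),np.abs(q.fun).mean().round(4),rim[:,2].mean().round(4))
    pl=near&(X[...,2]>0.006)&(X[...,2]<0.085)
    print(' press rect',cv2.minAreaRect((X[pl][:,:2]*1000).astype(np.float32)))
    ho=near&(X[...,2]>0.036)&(X[...,2]<0.044)&green; print(' housing rect',cv2.minAreaRect((X[ho][:,:2]*1000).astype(np.float32)))
    ro=X[near&(X[...,2]>0.066)&(np.linalg.norm(X[...,:2]-q.x,axis=-1)>0.06)]
    print(' rolls',len(ro),ro.mean(0).round(4)); u,s,v=np.linalg.svd(ro[:,:2]-ro[:,:2].mean(0),full_matrices=False); print('  rolls dir',v[0].round(3))
    sp=near&(X[...,2]>0.066)&(np.linalg.norm(X[...,:2]-q.x,axis=-1)<0.02)
    W=X[sp]; print(' spindle',len(W),W.mean(0).round(4),cv2.minAreaRect((W[:,:2]*1000).astype(np.float32)))
    if len(W)>3:
        u,s,v=np.linalg.svd(W[:,:2]-W[:,:2].mean(0),full_matrices=False); print('  pca',v.round(3).tolist(),(2*s/np.sqrt(len(W))*1000).round(1)); print((W*1000).round(0).astype(int).tolist()[:60])
    vv,uu=np.nonzero(sp); print(uu.min(),uu.max(),vv.min(),vv.max())
```

```text
top 339 zmax 0.0702 rect ((561.9673461914062, -176.48614501953125), (102.6358413696289, 58.8177490234375), 32.406883239746094)
 grey 226 [ 0.5339 -0.1907  0.0514] wood [ 0.5628 -0.1759  0.0511]
 hub top flat 149 [ 0.5346 -0.1919  0.0554] ((534.3441772460938, -191.862060546875), (39.145755767822266, 40.75120544433594), 22.70061683654785)
 wood top 83 [ 0.566  -0.177   0.0583] ((566.1483154296875, -175.69239807128906), (31.533273696899414, 40.94981384277344), 24.362058639526367)
 rim 16 [0.5767 0.2402] 0.0033 0.0608
 press rect ((599.8049926757812, 324.81268310546875), (249.71327209472656, 399.4390563964844), 89.88951873779297)
 housing rect ((584.1884765625, 249.89047241210938), (78.56655883789062, 104.04598236083984), 72.53132629394531)
 rolls 345 [0.6822 0.2646 0.0726]
  rolls dir [ 0.076 -0.997]
 spindle 35 [0.5813 0.2381 0.0749] ((581.0430297851562, 238.26092529296875), (18.826913833618164, 18.416393280029297), 89.2341537475586)
  pca [[0.56, 0.829], [0.829, -0.56]] [11.7  8.8]
[[589, 241, 80], [590, 239, 72], [590, 236, 70], [587, 248, 73], [587, 244, 75], [586, 241, 79], [587, 2
[... 1603 characters left out ...]
5, 227, 75], [577, 229, 76], [575, 234, 73], [576, 236, 73], [578, 238, 74], [582, 238, 77], [584, 240, 77], [583, 244, 75], [573, 226, 71], [573, 229, 70], [580, 227, 75], [578, 232, 73], [581, 233, 75], [583, 235, 75], [583, 238, 74], [584, 240, 74], [584, 243, 73], [575, 225, 69], [576, 228, 69], [582, 226, 75], [582, 229, 73], [585, 230, 75], [585, 234, 73], [586, 236, 73], [589, 237, 75], [585, 243, 70], [576, 225, 66], [578, 226, 68], [583, 225, 72], [585, 228, 72], [587, 229, 73], [584, 235, 69], [587, 236, 71], [589, 237, 72], [582, 227, 67], [584, 229, 67], [585, 231, 68], [587, 233, 68], [589, 234, 70], [589, 238, 68], [586, 227, 66], [589, 232, 67], [591, 233, 68]]
359 367 199 205
```

Run:
```python
from h import *
P=[]
for i in range(4):
    pass
ims=[]
for n,(u0,v0,w,h) in (('scene',(345,190,36,28)),('top',(192,182,36,36))):
    z=np.load(n+'0.npz'); p=z['p'][v0:v0+h,u0:u0+w]; ims.append(cv2.resize(p,(396,396*h//w) ,interpolation=cv2.INTER_NEAREST))
hh=max(i.shape[0] for i in ims); ims=[np.pad(i,((0,hh-i.shape[0]),(0,0),(0,0))) for i in ims]
cv2.imwrite('pics/crop1.png',np.hstack(ims)[:,:,::-1])
z=np.load('top0.npz'); print(z['p'][192:206,203:218].astype(int).sum(-1)//3)
z=np.load('scene0.npz'); print(z['p'][195:216,354:374].astype(int).sum(-1)//3)
def ray(n,uv,zz):
    c=camera_params(n);K=np.array(c['camera_matrix']);R=np.array(c['R']);t=np.array(c['t'])
    uv=np.asarray(uv,float).reshape(-1,2); d=np.c_[(uv[:,0]-K[0,2])/K[0,0],(uv[:,1]-K[1,2])/K[1,1],np.ones(len(uv))]@R; C=-R.T@t
    return C+d*((zz-C[2])/d[:,2])[:,None]
open('h.py','a').write('''
def ray(n,uv,zz):
    c=camera_params(n);K=np.array(c['camera_matrix']);R=np.array(c['R']);t=np.array(c['t'])
    uv=np.asarray(uv,float).reshape(-1,2); d=np.c_[(uv[:,0]-K[0,2])/K[0,0],(uv[:,1]-K[1,2])/K[1,1],np.ones(len(uv))]@R; C=-R.T@t
    return C+d*((zz-C[2])/d[:,2])[:,None]
def proj(n,X):
    c=camera_params(n);Y=np.asarray(X,float).reshape(-1,3)@np.array(c['R']).T+np.array(c['t']);Y=Y@np.array(c['camera_matrix']).T;return Y[:,:2]/Y[:,2:]
''')
# press outline in top : base plate dark + green; corners from bench-mask
for n in('top','scene'):
    z=np.load(n+'0.npz'); X=cloud(n,z['d']); 
    for hh,lo,hi in ((0.012,.007,.018),):
        m=(X[...,2]>lo)&(X[...,2]<hi)&(X[...,0]>.49)&(X[...,0]<.76)&(X[...,1]>.13)&(X[...,1]<.34)&(z['p'].max(-1)<100)
        print(n,m.sum(),cv2.minAreaRect((ray(n,np.argwhere(m)[:,::-1],hh)[:,:2]*1000).astype(np.float32)))
```

```text
[[ 43  49  51  51  52  53  56  53  54  53  53  51  55  53  59]
 [ 52  53  54  56  55  57  55  51  52  57  56  52  57  65  64]
 [ 52  55  56  55  56  54  55  56  59  61  70  70  69  75  72]
 [ 52  56  53  56  54  62  60  68  74  78  75  74  77  73  74]
 [ 55  57  54  60  71  91 102 107 102  85  74  74  78  73  75]
 [ 54  58  62  83 120 136 133 135 121  93  74  73  75  75  74]
 [ 53  56  66 118 142 145 146 144 133 101  77  74  72  75  73]
 [ 53  52  67 118 141 143 144 144 140 115  78  63  63  63  68]
 [ 53  57  61  95 126 140 140 147 139 117  79  58  56  57  60]
 [ 55  53  54  68  90 103 127 144 144 108  71  58  54  52  55]
 [ 56  58  60  66  72  79  91 102 103  82  58  56  51  53  57]
 [ 56  50  54  68  72  74  73  71  68  59  58  54  53  54  53]
 [ 51  52  56  68  75  73  70  74  68  61  58  54  56  54  50]
 [ 53  56  54  68  75  73  73  73  72  69  67  60  55  56  55]]
[[ 71  70  72  72  71  70  70  69  68  71  74  77  78  80  82  85  89  91
   96  98]
 [ 70  71  68  62  57  56  55  52  53  54  54  57  62  70  76  79  80  81
   86  90]
 [ 63  60  60  57  54  52  52  49  49  49  48  
[... 1092 characters left out ...]
 90  97 106 106  72  50  46  47  48  50
   55  65]
 [ 68  68  66  65  64  68  66  81  90  98 103  91  68  52  50  52  57  64
   66  68]
 [ 63  67  68  68  67  69  69  73  77  81  80  73  64  61  66  67  67  68
   69  69]
 [ 49  56  63  66  67  67  68  69  70  69  70  69  67  67  67  68  69  69
   68  71]
 [ 45  46  49  51  56  62  65  67  68  67  67  68  67  67  68  68  68  68
   61  59]
 [ 45  45  44  46  47  48  50  50  51  53  57  57  58  56  55  56  56  58
   56  58]]
top 1293 ((612.0951538085938, 227.82089233398438), (215.3707733154297, 185.69578552246094), 0.6297582983970642)
scene 1072 ((615.4300537109375, 234.6781463623047), (213.6297607421875, 161.4313201904297), 4.9022040367126465)
```

View pics/crop1.png

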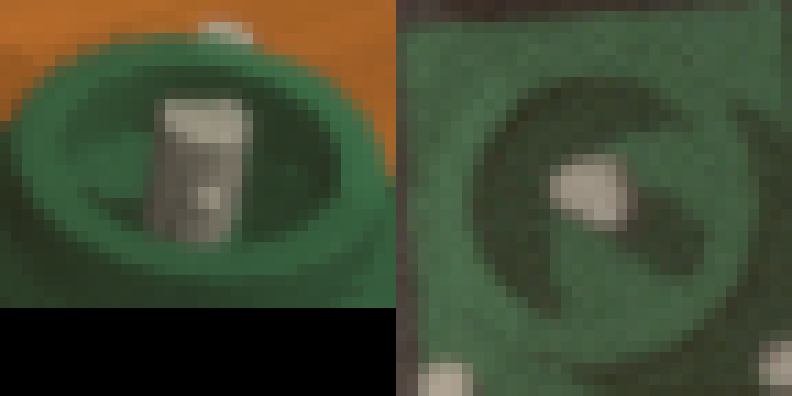

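```bash
cat >> h.py <<'E'
def cont(n,g,roi,lev,s=10):
    u0,v0,w,h=roi; c=g[v0:v0+h,u0:u0+w].astype(np.float32); 
    M=np.float32([[s,0,(s-1)/2],[0,s,(s-1)/2]]); b=cv2.warpAffine(c,M,(w*s,h*s),flags=cv2.INTER_LINEAR,borderMode=cv2.BORDER_REPLICATE)
    cs,_=cv2.findContours((b>lev).astype(np.uint8),cv2.RETR_LIST,cv2.CHAIN_APPROX_NONE)
    return [((k[:,0]-(s-1)/2)/s+[u0,v0]) for k in sorted(cs,key=cv2.contourArea,reverse=True)]
E
python3 - <<'E'
from h import *
z=np.load('top0.npz'); g=z['p'].astype(np.float32).mean(-1)
for lev in(105,122):
    k=cont('top',g,(202,192,14,13),lev)[0]; W=ray('top',k,.074)*1000
    print('top lev',lev,'area',cv2.contourArea(W[:,:2].astype(np.float32)),'rect',cv2.minAreaRect(W[:,:2].astype(np.float32)))
    m=cv2.moments(W[:,:2].astype(np.float32)); c=np.array([m['m10'],m['m01']])/m['m00']; 
    ang=0.5*np.degrees(np.arctan2(2*m['mu11'],m['mu20']-m['mu02'])); print(' centroid',c,'major',ang, 'perp',ang+90)
    for a in range(0,360,15):
        dr=np.array([np.cos(np.radians(a)),np.sin(np.radians(a))]); print((a,round(float(((W[:,:2]-c)@dr).max()),1)),end=' ')
    print()
z=np.load('scene0.npz'); g=z['p'].astype(np.float32).mean(-1)
for lev in(110,122):
    k=cont('scene',g,(352,194,20,11),lev)[0]; W=ray('scene',k,.074)*1000
    m=cv2.moments(W[:,:2].astype(np.float32)); c=np.array([m['m10'],m['m01']])/m['m00']
    ang=0.5*np.degrees(np.arctan2(2*m['mu11'],m['mu20']-m['mu02'])); print('scene lev',lev,'area',m['m00'],c,'major',ang)
    for a in range(0,360,15):
        dr=np.array([np.cos(np.radians(a)),np.sin(np.radians(a))]); print((a,round(float(((W[:,:2]-c)@dr).max()),1)),end=' ')
    print()
# scene axis col at row 207 center 362.8, ball col 363.4, row 207.45
for zz in (.054,): print('axis line pt',ray('scene',[[362.8,207],[363.4,207.45]],zz)*1000)
c=camera_params('scene');C=-np.array(c['R']).T@c['t'];print(np.degrees(np.arctan2(C[1]-.236,C[0]-.581)))
# rim, green brightness in saturated mask
for n,roi in(('top',(185,180,52,46)),('scene',(335,185,60,50))):
    z=np.load(n+'0.npz');X=cloud(n,z['d']);
    m=((X[...,2]>.054)&(X[...,2]<.07)).astype(np.uint8)
    u0,v0,w,h=roi
    print(n); print('\n'.join(''.join('#' if q else '.' for q in r) for r in m[v0:v0+h,u0:u0+w]))
E
```

```text
top lev 105 area 262.4020558008924 rect ((580.7128295898438, 238.3527069091797), (17.881393432617188, 19.522552490234375), 0.9785487055778503)
 centroid [581.03872813 237.59219069] major 62.77798333658821 perp 152.7779833365882
(0, 8.7) (15, 8.5) (30, 9.1) (45, 9.7) (60, 10.4) (75, 10.9) (90, 10.6) (105, 10.2) (120, 9.5) (135, 8.4) (150, 7.7) (165, 8.2) (180, 9.2) (195, 10.2) (210, 10.6) (225, 10.6) (240, 10.5) (255, 9.8) (270, 9.1) (285, 8.7) (300, 8.9) (315, 9.4) (330, 9.7) (345, 9.5) 
top lev 122 area 184.70879711583257 rect ((580.7017822265625, 238.50283813476562), (14.848457336425781, 16.81926918029785), 0.9831744432449341)
 centroid [580.96903963 237.80881001] major 60.562829913133854 perp 150.56282991313384
(0, 7.2) (15, 7.4) (30, 8.1) (45, 8.6) (60, 9.2) (75, 9.5) (90, 9.2) (105, 8.8) (120, 7.9) (135, 7.2) (150, 6.3) (165, 6.9) (180, 7.6) (195, 8.8) (210, 9.5) (225, 9.6) (240, 9.3) (255, 8.5) (270, 7.8) (285, 7.2) (300, 7.4) (315, 7.7) (330, 7.7) (345, 7.6) 
scene lev 110 area 266.0736518134363 [580.89160884 234.44619509] major 24.414762577683717
(0, 12.6) (15, 12.0) (30, 10.
[... 5504 characters left out ...]
.............................
............................................................
...........................................................#
........................................................#..#
.........................................................###
......................................#..............#..####
....................................##.........#....########
.........................#...................#..############
.........................###..................#.#########...
.........................####..........#.#.#..##########....
.........................#####..............##########......
.........................######........#.##########.........
```

Run:
```python
from h import *
for n,c0 in(('top',(.58,.237)),('scene',(.58,.235))):
    z=np.load(n+'0.npz');X=cloud(n,z['d']);
    m=((X[...,2]>.054)&(X[...,2]<.072)&(np.linalg.norm(X[...,:2]-c0,axis=-1)<.055)).astype(np.uint8)
    cs,_=cv2.findContours(m,cv2.RETR_CCOMP,cv2.CHAIN_APPROX_NONE); cs=sorted(cs,key=cv2.contourArea,reverse=True)[:2]
    for k in cs:
        W=(ray(n,k[:,0],.062)[:,:2]*1000).astype(np.float32); e=cv2.fitEllipse(W); print(n,e, cv2.minEnclosingCircle(W))
# knob: top cam hub top flat edges by grey mask: ray at z .056
for n,(u0,v0,w,h) in(('top',(325,190,50,50)),('scene',(182,228,58,58))):
    z=np.load(n+'0.npz');X=cloud(n,z['d']);hsv=cv2.cvtColor(z['p'],cv2.COLOR_RGB2HSV).astype(int)
    m=np.where(X[...,2]>.008,np.where(hsv[...,1]<90,1,2),0)[v0:v0+h,u0:u0+w]
    print('\n'.join(''.join('.go'[q] for q in r) for r in m))
```

```text
top ((579.797119140625, 238.7647705078125), (88.76411437988281, 89.6738052368164), 141.2555694580078) ((580.0808715820312, 238.67547607421875), 46.121219635009766)
top ((579.6422119140625, 238.40122985839844), (69.11272430419922, 69.81027221679688), 82.53500366210938) ((579.7313232421875, 238.3011016845703), 36.044639587402344)
scene ((580.8684692382812, 233.04539489746094), (89.89283752441406, 97.10400390625), 53.45115280151367) ((582.94189453125, 231.75843811035156), 51.72334671020508)
scene ((581.3455810546875, 232.62298583984375), (61.1253662109375, 67.2178726196289), 143.08477783203125) ((580.7557983398438, 233.5561065673828), 34.15412521362305)
...........................................o......
..................................................
...................o..............................
..................................................
o.................................................
..................................................
..................................................
..................................................
.................................
[... 4830 characters left out ...]
...................................................
..........................................................
..........................................................
..........................................................
......................................o...................
..........................................................
..........................................................
..........................................................
..........................................................
..........................................................
..........................................................
..............o...........................................
```

Run:
```python
from h import *
ims=[]
for n,(u0,v0,w,h) in (('scene',(186,232,42,45)),('top',(328,192,38,41))):
    z=np.load(n+'0.npz'); p=z['p'][v0:v0+h,u0:u0+w]; ims.append(cv2.resize(p,(400,400*h//w) ,interpolation=cv2.INTER_NEAREST))
hh=max(i.shape[0] for i in ims); ims=[np.pad(i,((0,hh-i.shape[0]),(0,0),(0,0))) for i in ims]
cv2.imwrite('pics/crop2.png',np.hstack(ims)[:,:,::-1])
```

```text
(no output)
```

View pics/crop2.png

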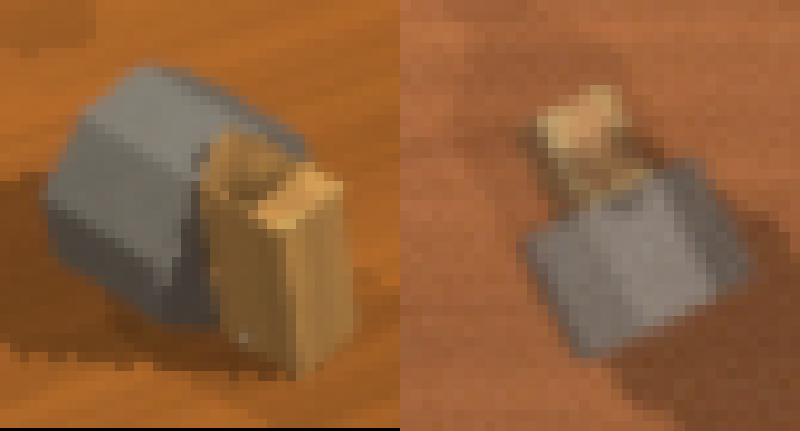

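```bash
cat >> h.py <<'E'
def Rd(ax,a): return Rn.from_euler(ax,a).as_matrix()
q0=[-1.2901,0.3595,1.5114,0,1.2725,-0.1151]
R0=Rn.from_rotvec([-3.0784,-0.6173,0.0002]).as_matrix()
C=(Rd('z',q0[0])@Rd('y',q0[1]+q0[2])@Rd('y',q0[4])@Rd('z',q0[5])).T@R0
def wr(R,q1,phi):
    W=(Rd('z',q1)@Rd('y',phi)).T@R@C.T
    return Rn.from_matrix(W).as_euler('ZYZ')
E
python3 - <<'E'
from h import *
print(C.round(3))
a=np.radians(26);h=np.array([np.cos(a),np.sin(a),0]);up=np.array([0,0,1.])
for th in(-20,0,20,45,60,70,80):
    t=np.radians(th); z=h*np.sin(t)-up*np.cos(t); y=np.array([h[1],-h[0],0]); x=np.cross(y,z)
    R=np.stack([x,y,z],1)
    for q1 in(-.3,-.45):
      for phi in(1.9,2.2): print(th,q1,phi,wr(R,q1,phi).round(2))
E
```

```text
[[ 0. -1.  0.]
 [ 1.  0.  0.]
 [-0.  0.  1.]]
-20 -0.3 1.9 [-0.24  1.5   0.86]
-20 -0.3 2.2 [-0.25  1.21  0.94]
-20 -0.45 1.9 [-0.27  1.47  0.73]
-20 -0.45 2.2 [-0.3   1.18  0.81]
0 -0.3 1.9 [-0.    1.24  0.82]
0 -0.3 2.2 [-0.    0.94  0.82]
0 -0.45 1.9 [-0.    1.24  0.67]
0 -0.45 2.2 [-0.    0.94  0.67]
20 -0.3 1.9 [0.28 1.   0.69]
20 -0.3 2.2 [0.36 0.72 0.57]
20 -0.45 1.9 [0.32 1.04 0.53]
20 -0.45 2.2 [0.4  0.76 0.4 ]
45 -0.3 1.9 [0.77 0.77 0.38]
45 -0.3 2.2 [1.06 0.59 0.  ]
45 -0.45 1.9 [0.81 0.87 0.24]
45 -0.45 2.2 [ 1.06  0.69 -0.1 ]
60 -0.3 1.9 [1.14 0.71 0.1 ]
60 -0.3 2.2 [ 1.52  0.64 -0.37]
60 -0.45 1.9 [1.16 0.84 0.02]
60 -0.45 2.2 [ 1.44  0.76 -0.39]
70 -0.3 1.9 [ 1.41  0.71 -0.1 ]
70 -0.3 2.2 [ 1.77  0.71 -0.57]
70 -0.45 1.9 [ 1.39  0.85 -0.14]
70 -0.45 2.2 [ 1.66  0.83 -0.54]
80 -0.3 1.9 [ 1.67  0.74 -0.3 ]
80 -0.3 2.2 [ 1.97  0.82 -0.71]
80 -0.45 1.9 [ 1.61  0.89 -0.28]
80 -0.45 2.2 [ 1.85  0.93 -0.66]
```

```bash
cat >> h.py <<'E'
def frame(y,z): y=np.array(y,float);z=np.array(z,float);return np.stack([np.cross(y,z),y,z],1)
def delta(R,p,n=1):
    s=status.state(); Rc=Rn.from_rotvec(s['orientation']).as_matrix(); pc=np.array(s['ee_pos'])
    d=Rc.T@(np.array(p)-pc)*100; rv=np.degrees(Rn.from_matrix(Rc.T@R).as_rotvec())
    print('t',round(s['time_s'],2),'pos',pc.round(4),'q',np.round(s['q'],2),'shift cm(cur tool)',d.round(2),'rot deg',rv.round(1),'shift in target frame',(R.T@(np.array(p)-pc)*100).round(2),'F',np.round(s['wrist_force'],1),'T',np.round(s['ft_torque'],2),'grip',round(s['grip_width']*1000,1))
def knobup(yawdeg,th):
    a=np.radians(yawdeg);h=np.array([np.cos(a),np.sin(a),0]);t=np.radians(th); return frame([h[1],-h[0],0],h*np.sin(t)-np.array([0,0,np.cos(t)])),h
E
python3 - <<'E'
from h import *
R,h=knobup(26,-20); g=np.array([.5696,-.1771,.034]); 
pre=g-R[:,2]*(.103); print(pre); delta(R,pre)
E
```

```text
[ 0.60126278 -0.16165703  0.13078834]
t 0.1 pos [ 0.2311 -0.553   0.2525] q [-1.29  0.36  1.51  0.    1.27 -0.12] shift cm(cur tool) [ 49.24 -21.82  12.22] rot deg [ -0.7 -20.   -3.3] shift in target frame [ 51.55 -18.95  -5.81] F [-0.9 -0.3 -0.8] T [ 0.03 -0.   -0.01] grip 85.4
```

>>> servo_tool --pt "0 0 0 4 -1.8 0.5 6" --pt "0 0 0 4 -1.8 0.5 6" --pt "0 0 0 4 -1.8 0.5 6" --pt "0 0 0 4 -1.8 0.5 6" --pt "0 0 0 4 -1.8 0.5 6" --pt "0 0 0 4 -1.8 0.5 6" --pt "0 0 0 4 -1.8 0.5 6" --pt "0 0 0 4 -1.8 0.5 6" --newtons 60

```text
time_s: 0.9
ee_pos: [0.4719, -0.2957, 0.2128]
orientation: [-3.08, -0.617, 0.001]
wrist_force: [1.3, -0.7, 0.0]
grip_width: 0.0599
```

Run:
```python
from h import *
R,h=knobup(26,-20); g=np.array([.5696,-.1771,.034]); delta(R,g-R[:,2]*(.103))
```

```text
t 0.9 pos [ 0.4719 -0.2957  0.2128] q [-0.68  0.34  1.65 -0.    1.15  0.49] shift cm(cur tool) [17.11 -7.38  8.2 ] rot deg [ -0.6 -20.   -3.3] shift in target frame [19.26 -6.38  1.72] F [ 1.3 -0.7  0. ] T [ 0.02 -0.01  0.01] grip 59.9
```

>>> servo_tool --pt "-0.2 -6.7 -1.1 0 0 0 6" --pt "-0.2 -6.7 -1.1 0 0 0 6" --pt "-0.2 -6.6 -1.1 0 0 0 6" --pt "0 0 0 4 -1.3 0.4 6" --pt "0 0 0 4 -1.3 0.4 6" --pt "0 0 0 4 -1.3 0.4 6" --pt "0 0 0 4 -1.3 0.3 6" --pt "0 0 0 3.4 -1.2 0.2 6"

```text
time_s: 1.7
ee_pos: [0.6024, -0.1607, 0.1293]
orientation: [2.942, 0.681, -0.52]
wrist_force: [1.1, -0.5, -0.0]
grip_width: 0.0598
```

Run:
```python
from h import *
R,h=knobup(26,-20); g=np.array([.5696,-.1771,.034]); delta(R,g-R[:,2]*(.103))
snap('scene','scene1');snap('top','top1'); delta(R,g-R[:,2]*(.103))
a=[cv2.resize(cv2.imread('pics/scene1.png')[180:300,150:290],(396,340)),cv2.resize(cv2.imread('pics/top1.png')[150:270,280:420],(396,340))]
cv2.imwrite('pics/c1.png',np.hstack(a))
```

```text
t 1.7 pos [ 0.6024 -0.1607  0.1293] q [-0.25  0.66  1.36 -0.23  1.39  0.94] shift cm(cur tool) [-0.19  0.04 -0.09] rot deg [-0.   0.   0.1] shift in target frame [-0.19  0.04 -0.09] F [ 1.1 -0.5 -0. ] T [ 0.08 -0.16 -0.  ] grip 59.8
t 1.8 pos [ 0.6031 -0.1587  0.128 ] q [-0.24  0.66  1.36 -0.22  1.39  0.94] shift cm(cur tool) [-0.37  0.18 -0.16] rot deg [-0.1  0.   0.3] shift in target frame [-0.37  0.18 -0.16] F [-0.6  0.1 -0.1] T [ 0.09 -0.15  0.04] grip 59.7
```

View pics/c1.png

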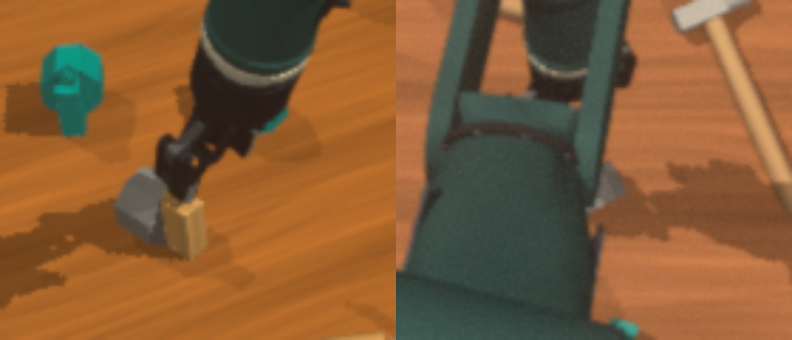

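>>> servo_tool --pt "0 0 0 -0.2 0.1 1.5 6" --pt "0 0 0 -0.2 0.1 1.5 6" --pt "0 0 0 0 0 1.5 6" --pt "0 0 0 0 0 1.5 6" --pt "0 0 0 0 0 0 6"

```text
time_s: 2.3
ee_pos: [0.578, -0.1752, 0.0743]
orientation: [2.943, 0.679, -0.526]
wrist_force: [-0.5, -0.1, -0.1]
grip_width: 0.0604
```

Run:
```python
from h import *
R,h=knobup(26,-20); g=np.array([.5696,-.1771,.034]); delta(R,g-R[:,2]*(.003))
p,d=snap('scene','scene2'); 
s=status.state();Rc=Rn.from_rotvec(s['orientation']).as_matrix();pc=np.array(s['ee_pos'])
pts=[pc+Rc@np.array(v) for v in([0,.03,.009],[0,-.03,.009],[0,0,.003],[0,0,-.051])]
uv=proj('scene',pts); print(uv.round(1))
b=cv2.resize(p[200:300,170:270],(600,600),interpolation=cv2.INTER_CUBIC)[:,:,::-1].copy()
for u in uv: cv2.circle(b,tuple(int(x) for x in (u-[170,200])*6+3),4,(0,0,255),-1)
cv2.imwrite('pics/c2.png',b)
```

```text
t 2.3 pos [ 0.578  -0.1752  0.0743] q [-0.28  0.7   1.45 -0.24  1.27  0.95] shift cm(cur tool) [ 0.6  -0.18  3.77] rot deg [-0.2  0.2  0. ] shift in target frame [ 0.59 -0.19  3.78] F [-0.5 -0.1 -0.1] T [ 0.09 -0.16 -0.02] grip 60.4
[[207.6 257.5]
 [225.3 243.1]
 [217.  248.9]
 [221.  237.2]]
```

View pics/c2.png

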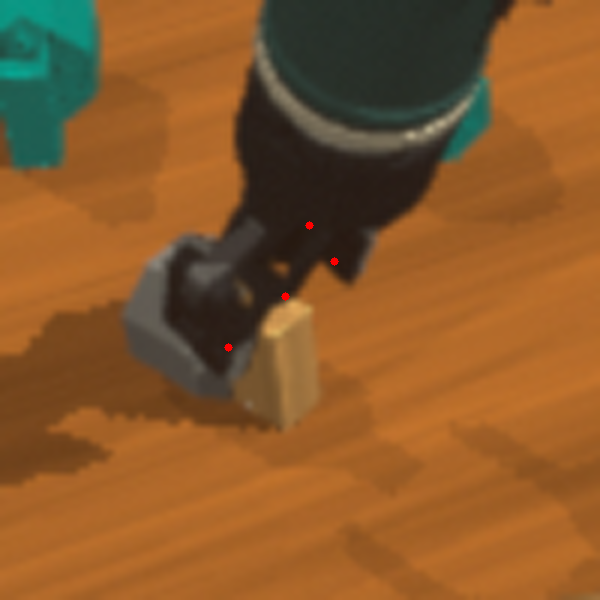

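>>> servo_tool --pt "0 0 0 0.5 -0.1 0 6" --pt "0 0 0 0.1 0 1 6" --pt "0 0 0 0 0 1 6" --pt "0 0 0 0 0 1 6" --pt "0 0 0 0 0 0.6 6" --pt "0 0 0 0 0 0 6"

```text
time_s: 2.95
ee_pos: [0.5728, -0.1768, 0.0388]
orientation: [2.942, 0.68, -0.523]
wrist_force: [-0.6, -0.2, 0.3]
grip_width: 0.0601
```

Run:
```python
from h import *
R,h=knobup(26,-20); g=np.array([.5696,-.1771,.034]); delta(R,g-R[:,2]*(.003))
p,d=snap('scene','scene3'); 
b=cv2.resize(p[200:300,170:270],(600,600),interpolation=cv2.INTER_CUBIC)[:,:,::-1].copy()
cv2.imwrite('pics/c3.png',b)
```

```text
t 2.95 pos [ 0.5728 -0.1768  0.0388] q [-0.28  0.74  1.48 -0.25  1.2   0.96] shift cm(cur tool) [-0.12 -0.12  0.25] rot deg [-0.1  0.1  0. ] shift in target frame [-0.12 -0.12  0.25] F [-0.6 -0.2  0.3] T [ 0.07 -0.08 -0.  ] grip 60.1
```

View pics/c3.png

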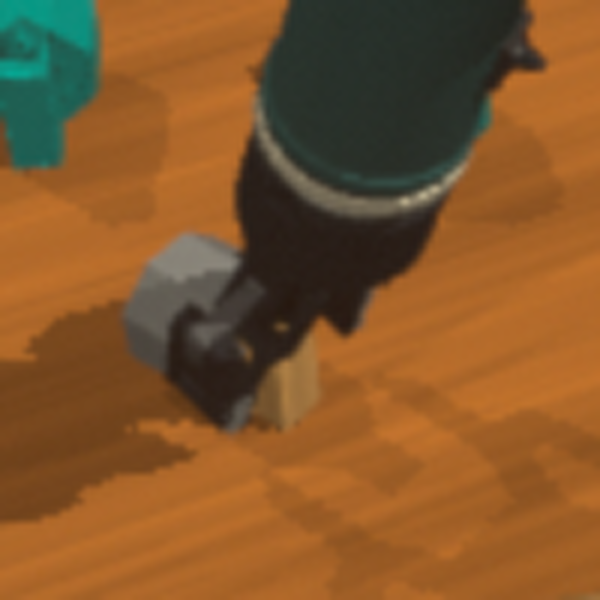

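>>> servo_tool --pt "0 0 0 0 0 0 3" --pt "0 0 0 0 0 0 1.5" --pt "0 0 0 0 0 0 1.5" --pt "0 0 0 0 0 0 1.5" --pt "0 0 0 0 0 0 1.5" --pt "0 0 0 0 0 0 1.5"

```text
time_s: 3.6
ee_pos: [0.5749, -0.1769, 0.0406]
orientation: [2.941, 0.679, -0.517]
wrist_force: [1.9, 1.6, 4.1]
grip_width: 0.0212
```

Run:
```python
from h import *
R,h=knobup(26,-20); delta(R,[.57,-.178,.15])
```

```text
t 3.6 pos [ 0.5749 -0.1769  0.0406] q [-0.28  0.74  1.48 -0.25  1.2   0.96] shift cm(cur tool) [ -4.19  -0.11 -10.12] rot deg [ 0.1 -0.1  0. ] shift in target frame [ -4.2   -0.12 -10.12] F [1.9 1.6 4.1] T [ 0.19 -0.16 -0.04] grip 21.2
```

>>> servo_tool --pt "0 0 0 -0.7 0 -1.9 1.5" --pt "0 0 0 -0.7 0 -1.9 1.5" --pt "0 0 0 -0.7 0 -1.9 1.5" --pt "0 0 0 -0.7 0 -1.9 1.5" --pt "0 0 0 -0.7 0 -1.9 1.5" --pt "0 0 0 0 0 0 1.5"

```text
time_s: 4.2
ee_pos: [0.575, -0.1776, 0.1431]
orientation: [2.941, 0.679, -0.514]
wrist_force: [-0.1, 0.2, -2.4]
grip_width: 0.0213
```

Run:
```python
from h import *
R,h=knobup(26,0); delta(R,[.57,-.178,.15])
p,d=snap('scene','scene4'); 
b=cv2.resize(p[170:290,150:270],(600,600),interpolation=cv2.INTER_CUBIC)[:,:,::-1].copy()
cv2.imwrite('pics/c4.png',b)
```

```text
t 4.2 pos [ 0.575  -0.1776  0.1431] q [-0.28  0.61  1.42 -0.24  1.37  0.91] shift cm(cur tool) [-0.68 -0.18 -0.49] rot deg [ 0.2 19.9 -0. ] shift in target frame [-0.47 -0.18 -0.69] F [-0.1  0.2 -2.4] T [ 0.17 -0.37 -0.03] grip 21.3
```

View pics/c4.png

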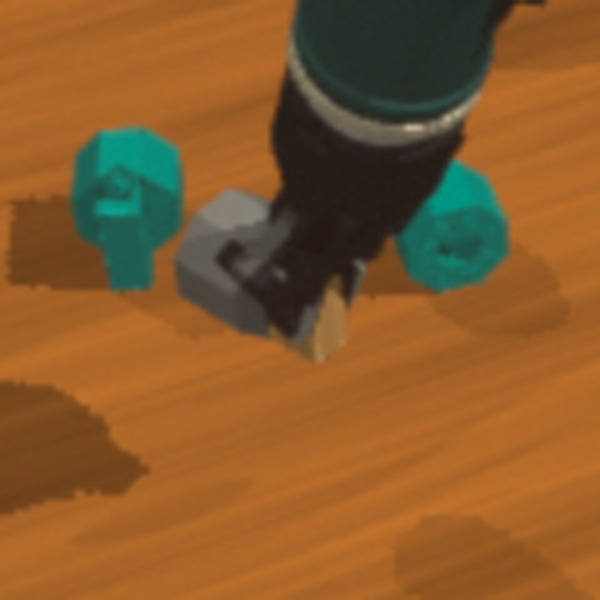

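>>> servo_tool --pt "0 7.5 0 0 0 0 1.5" --pt "0 7.5 0 0 0 0 1.5" --pt "0 7.5 0 0 0 0 1.5" --pt "0 7.5 0 0 0 0 1.5" --pt "0 7.5 0 0 0 0 1.5" --pt "0 7.5 0 0 0 0 1.5" --pt "0 0 0 0 0 0 1.5"

```text
time_s: 4.95
ee_pos: [0.5696, -0.1759, 0.1381]
orientation: [-2.903, -0.664, -0.614]
wrist_force: [-1.1, -0.0, -2.2]
grip_width: 0.0209
```

Run:
```python
from h import *
R,h=knobup(26,70); delta(R,[.60,-.16,.15]); print(ray('top',[[309,249],[357,274],[310,150],[335,157],[400,155]],.02).round(3))
```

```text
t 4.95 pos [ 0.5696 -0.1759  0.1381] q [-0.64  0.41  1.87  0.57  0.75  0.09] shift cm(cur tool) [ 3.61 -0.12  0.31] rot deg [-0.3 46.  -0.5] shift in target frame [ 2.29 -0.1   2.81] F [-1.1 -0.  -2.2] T [-0.14  0.37 -0.01] grip 20.9
[[ 0.432 -0.067  0.02 ]
 [ 0.355 -0.218  0.02 ]
 [ 0.744 -0.069  0.02 ]
 [ 0.722 -0.148  0.02 ]
 [ 0.731 -0.355  0.02 ]]
```

>>> servo_tool --pt "0 7.6 0 0 0 0 1.5" --pt "0 7.6 0 0 0 0 1.5" --pt "0 7.6 0 0 0 0 1.5" --pt "0 7.6 0 0 0 0 1.5" --pt "0 7.6 0 0 0 0 1.5" --pt "0 7.6 0 0 0 0 1.5" --pt "0 0 0 0.5 0 2 1.5" --pt "0 0 0 0 0 0 1.5"

```text
time_s: 5.75
ee_pos: [0.5903, -0.1608, 0.1313]
orientation: [-2.4, -0.555, -1.481]
wrist_force: [-0.2, -0.2, -2.5]
grip_width: 0.0214
```

Run:
```python
from h import *
R,h=knobup(26,70); delta(R,[.60,-.16,.08])
p,d=snap('scene','scene5'); 
b=cv2.resize(p[150:290,150:290],(600,600),interpolation=cv2.INTER_CUBIC)[:,:,::-1].copy()
cv2.imwrite('pics/c5.png',b)
```

```text
t 5.75 pos [ 0.5903 -0.1608  0.1313] q [-0.94  0.7   2.1   1.55  1.09 -1.17] shift cm(cur tool) [-4.19  0.49  3.08] rot deg [-1.4  6.3 -1. ] shift in target frame [-4.51  0.35  2.61] F [-0.2 -0.2 -2.5] T [-0.31  0.71  0.03] grip 21.4
```

View pics/c5.png

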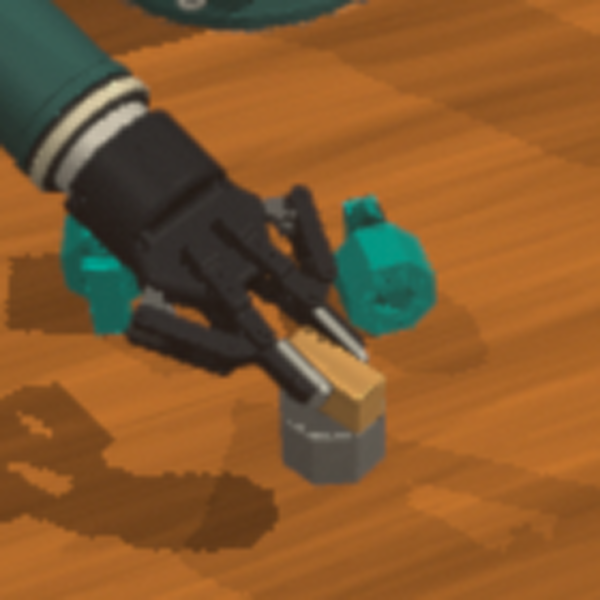

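>>> servo_tool --pt "-0.7 3.2 -0.5 0 0 0 1.5" --pt "-0.7 3.1 -0.5 0 0 0 1.5" --pt "0 0 0 -1 0 0.3 1.5" --pt "0 0 0 -1 0 0.3 1.5" --pt "0 0 0 -1 0 0.3 1.5" --pt "0 0 0 -1 0 0.3 1.5" --pt "0 0 0 0 0 0 1.5"

```text
time_s: 6.5
ee_pos: [0.5884, -0.1636, 0.0911]
orientation: [-2.323, -0.54, -1.631]
wrist_force: [0.5, 0.3, -1.9]
grip_width: 0.0209
```

Run:
```python
from h import *
R,h=knobup(26,70); delta(R,[.60,-.16,.058])
p,d=snap('scene','scene6'); 
b=cv2.resize(p[150:290,150:290],(600,600),interpolation=cv2.INTER_CUBIC)[:,:,::-1].copy()
cv2.imwrite('pics/c6.png',b)
```

```text
t 6.5 pos [ 0.5884 -0.1636  0.0911] q [-0.97  0.88  2.13  1.67  1.21 -1.44] shift cm(cur tool) [-2.7   0.16  2.26] rot deg [ 0.3 -0.1  0.3] shift in target frame [-2.7   0.18  2.26] F [ 0.5  0.3 -1.9] T [-0.39  0.75  0.02] grip 20.9
```

View pics/c6.png

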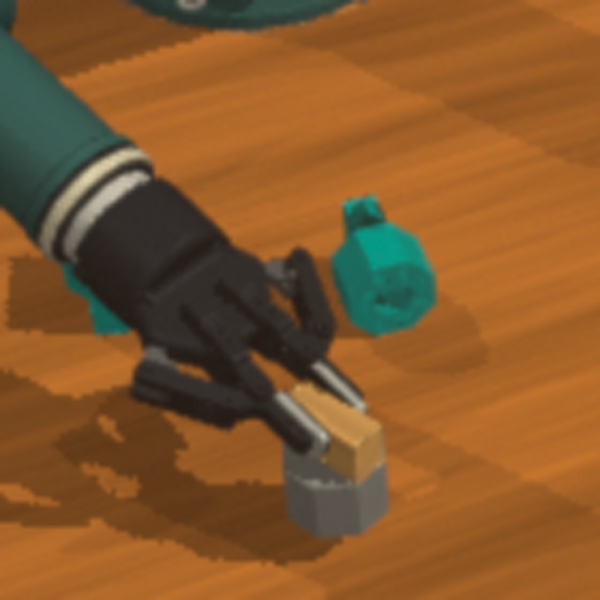

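>>> servo_tool --pt "0 0 0 0.3 0 1 1.5" --pt "0 0 0 0.3 0 1 1.5" --pt "0 0 0 -0.7 0 0.3 1.5" --pt "0 0 0 -0.7 0 0.3 1.5" --pt "0 0 0 -0.4 0 0.1 1.5" --pt "0 0 0 -0.4 0 0.1 1.5" --pt "0 0 0 0 0 0 1.5"

```text
time_s: 7.25
ee_pos: [0.6071, -0.1549, 0.0673]
orientation: [-2.323, -0.539, -1.633]
wrist_force: [-0.1, 0.2, -2.2]
grip_width: 0.0212
```

Run:
```python
from h import *
R,h=knobup(26,70); delta(R,[.60,-.16,.058])
p,d=snap('scene','scene7'); 
b=cv2.resize(p[150:290,150:290],(600,600),interpolation=cv2.INTER_CUBIC)[:,:,::-1].copy()
cv2.imwrite('pics/c7.png',b)
```

```text
t 7.25 pos [ 0.6071 -0.1549  0.0673] q [-0.93  0.94  2.1   1.73  1.21 -1.47] shift cm(cur tool) [-1.16  0.14 -0.49] rot deg [ 0.3 -0.1  0.3] shift in target frame [-1.16  0.15 -0.49] F [-0.1  0.2 -2.2] T [-0.39  0.8  -0.02] grip 21.2
```

View pics/c7.png

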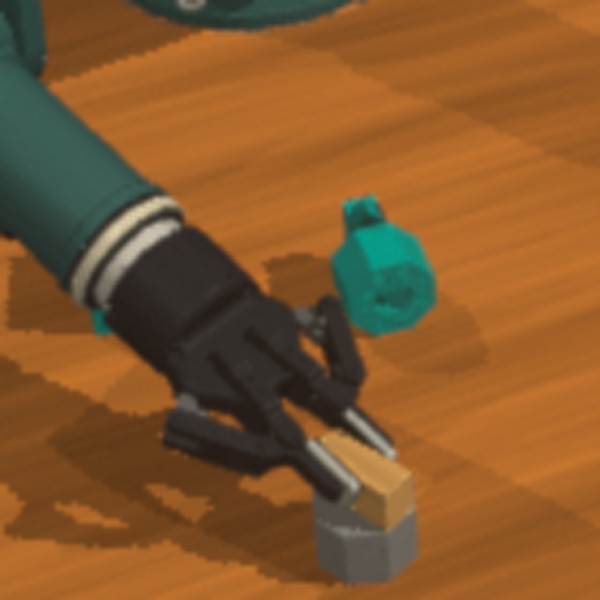

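Lower slowly to contact.

>>> servo_tool --pt "0 0 0 -0.3 0 0.1 1.5" --pt "0 0 0 -0.3 0 0.1 1.5" --pt "0 0 0 -0.2 0 0.1 1.5" --pt "0 0 0 0 0 0 1.5"

```text
time_s: 7.7
ee_pos: [0.6081, -0.155, 0.0655]
orientation: [-2.312, -0.536, -1.649]
wrist_force: [-12.4, -5.5, 26.7]
grip_width: 0.0213
```

Run:
```python
from h import *
R,h=knobup(26,70); delta(R,[.60,-.16,.058])
```

```text
t 7.7 pos [ 0.6081 -0.155   0.0655] q [-0.93  0.95  2.1   1.74  1.22 -1.49] shift cm(cur tool) [-1.02  0.09 -0.64] rot deg [ 0.4 -0.9  0.4] shift in target frame [-1.03  0.09 -0.63] F [-12.4  -5.5  26.7] T [ 1.26 -1.71  0.11] grip 21.3
```

>>> servo_tool --pt "0 0 0 0.4 0 -0.1 1.5" --pt "0 0 0 0 0 0 1.5"

```text
time_s: 7.9
ee_pos: [0.6081, -0.155, 0.0658]
orientation: [-2.32, -0.54, -1.639]
wrist_force: [-8.1, -4.3, 10.3]
grip_width: 0.0212
```

Run:
```python
from h import *
R,h=knobup(26,70); delta(R,[.60,-.16,.058])
p,d=snap('scene','scene8'); 
b=cv2.resize(p[190:290,190:290],(600,600),interpolation=cv2.INTER_CUBIC)[:,:,::-1].copy()
cv2.imwrite('pics/c8.png',b)
```

```text
t 7.9 pos [ 0.6081 -0.155   0.0658] q [-0.93  0.94  2.1   1.73  1.21 -1.48] shift cm(cur tool) [-1.05  0.09 -0.63] rot deg [ 0.4 -0.3  0.5] shift in target frame [-1.06  0.1  -0.62] F [-8.1 -4.3 10.3] T [ 0.34 -0.22  0.03] grip 21.2
```

View pics/c8.png

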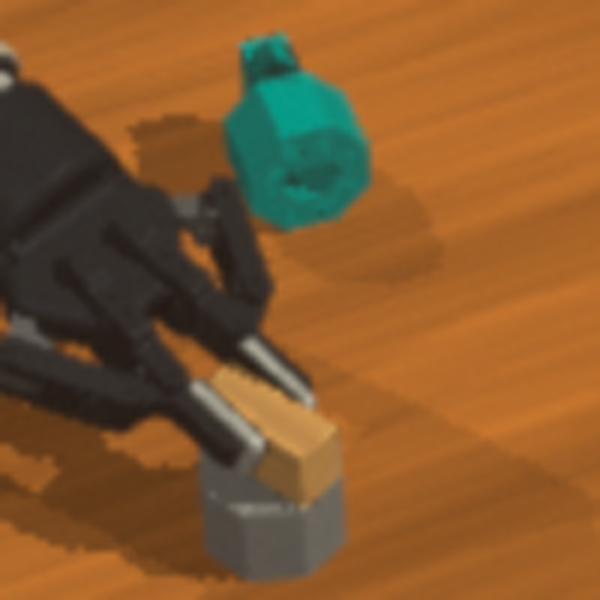

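>>> servo_tool --pt "0 0 0 0.2 0 0.1 1.5" --pt "0 0 0 0 0 0 2.6" --pt "0 0 0 0 0 0 3.2" --pt "0 0 0 0 0 0 4.5" --pt "0 0 0 0 0 0 6" --pt "0 0 0 0 0 0 6"

```text
time_s: 8.55
ee_pos: [0.6093, -0.1538, 0.065]
orientation: [-2.323, -0.541, -1.633]
wrist_force: [0.5, 0.4, -0.6]
grip_width: 0.0602
```

Run:
```python
from h import *
R,h=knobup(26,70); delta(R,[.60,-.16,.058])
p,d=snap('scene','scene9'); 
b=cv2.resize(p[190:290,190:290],(600,600),interpolation=cv2.INTER_CUBIC)[:,:,::-1].copy()
cv2.imwrite('pics/c9.png',b)
```

```text
t 8.55 pos [ 0.6093 -0.1538  0.065 ] q [-0.92  0.94  2.1   1.74  1.21 -1.48] shift cm(cur tool) [-1.04  0.15 -0.8 ] rot deg [ 0.3 -0.1  0.4] shift in target frame [-1.04  0.15 -0.8 ] F [ 0.5  0.4 -0.6] T [-0.22  0.37  0.01] grip 60.2
```

View pics/c9.png

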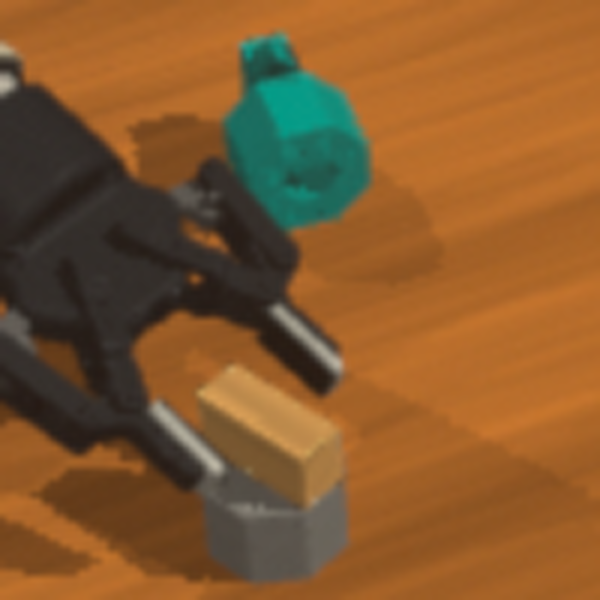

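>>> servo_tool --pt "0 0 0 1 0 -0.4 6" --pt "0 0 0 2 0 -0.7 6" --pt "0 0 0 2.5 0 -1 6" --pt "0 0 0 2.5 0 -1 6" --pt "0 0 0 2.5 0 -1 6" --pt "0 0 0 2.5 0 -1 6" --pt "0 -7 0 0 0 0 6" --pt "0 -7 0 0 0 0 6"

```text
time_s: 9.4
ee_pos: [0.6043, -0.1549, 0.2055]
orientation: [-2.544, -0.586, -1.353]
wrist_force: [0.5, 1.1, -0.9]
grip_width: 0.06
```

>>> servo_tool --pt "0 -7 0 0 0 0 6" --pt "0 -7 0 0 0 0 6" --pt "0 -7 0 0 0 0 6" --pt "0 -7 0 0 0 0 6" --pt "0 -7 0 0 0 0 6" --pt "0 -7 0 0 0 0 6" --pt "0 -7 0 0 0 0 6" --pt "0 -7 0 0 0 0 6"

```text
time_s: 10.2
ee_pos: [0.6042, -0.1528, 0.2055]
orientation: [-3.058, -0.707, -0.057]
wrist_force: [0.6, 0.3, -0.7]
grip_width: 0.0605
```

Run:
```python
from h import *
R,h=knobup(26,0); delta(R,[.62,-.16,.17])
for n in('scene','top'): p,d=snap(n,n+'10')
for n in('scene','top'):
    z=np.load(n+'10.npz');p=z['p']
a=[cv2.resize(cv2.imread('pics/scene10.png')[150:290,150:290],(396,396)),cv2.resize(cv2.imread('pics/top10.png')[130:270,270:410],(396,396))]
cv2.imwrite('pics/c10.png',np.hstack(a))
```

```text
t 10.2 pos [ 0.6042 -0.1528  0.2055] q [-0.37  0.42  1.54  0.02  1.15  0.74] shift cm(cur tool) [0.98 1.31 3.59] rot deg [ 0.3 -2.1  0. ] shift in target frame [1.11 1.34 3.55] F [ 0.6  0.3 -0.7] T [-0.01  0.03  0.  ] grip 60.5
```

View pics/c10.png

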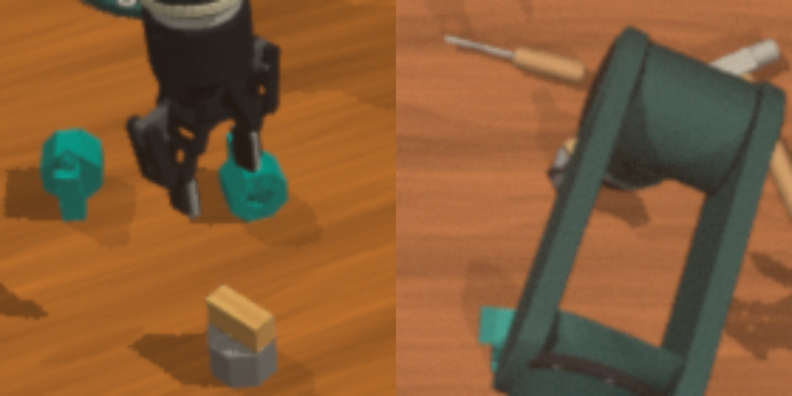

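Run:
```python
from h import *
z=np.load('scene10.npz');p=z['p'];X=cloud('scene',z['d'])
m=((X[...,2]>.012)&(X[...,2]<.09)&(np.linalg.norm(X[...,:2]-[.615,-.15],axis=-1)<.06))
Y=X[m]; print(len(Y),np.percentile(Y[:,2],[50,95,99]).round(4))
t=X[m&(X[...,2]>.0655)]; print('top',len(t),t.mean(0).round(4),cv2.minAreaRect((t[:,:2]*1000).astype(np.float32)))
g=p.astype(int); 
u0,v0=215,245; b=cv2.resize(p[v0:v0+50,u0:u0+50],(600,600),interpolation=cv2.INTER_NEAREST); cv2.imwrite('pics/c11.png',b[:,:,::-1])
```

```text
639 [0.0475 0.0715 0.0731]
top 193 [ 0.6231 -0.1495  0.0701] ((620.808837890625, -150.06813049316406), (57.94092559814453, 23.641130447387695), 26.2440185546875)
```

View pics/c11.png

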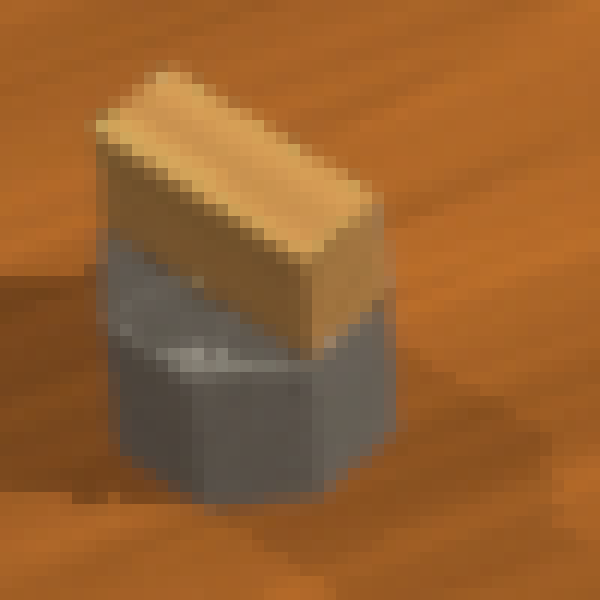

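Run:
```python
from h import *
R,h=knobup(26.2,0); delta(R,[.6205,-.150,.066])
```

```text
t 10.3 pos [ 0.6069 -0.1514  0.2048] q [-0.37  0.42  1.54  0.03  1.15  0.73] shift cm(cur tool) [ 0.72  0.41 13.92] rot deg [ 0.3 -2.3  0.1] shift in target frame [ 1.28  0.48 13.88] F [ 0.7 -1.2  1. ] T [-0.03  0.01  0.  ] grip 60.2
```

>>> servo_tool --pt "0.3 -2.3 0.1 0 0 0 6" --pt "0 0 0 1.2 0.5 2 6" --pt "0 0 0 0 0 3 6" --pt "0 0 0 0 0 3 6" --pt "0 0 0 0 0 2 6" --pt "0 0 0 0 0 0 6" --pt "0 0 0 0 0 0 6"

```text
time_s: 11.0
ee_pos: [0.6167, -0.1518, 0.1039]
orientation: [-3.058, -0.705, -0.0]
wrist_force: [-0.5, 0.2, 1.4]
grip_width: 0.06
```

Run:
```python
from h import *
R,h=knobup(26.2,0); delta(R,[.6205,-.150,.066])
```

```text
t 11.0 pos [ 0.6167 -0.1518  0.1039] q [-0.35  0.56  1.58  0.    1.    0.76] shift cm(cur tool) [0.42 0.02 3.79] rot deg [-0.2 -0.1 -0.2] shift in target frame [0.42 0.   3.79] F [-0.5  0.2  1.4] T [ 0.   -0.02 -0.  ] grip 60.0
```

>>> servo_tool --pt "0 0 0 0.4 0 0.8 6" --pt "0 0 0 0 0 1.2 6" --pt "0 0 0 0 0 1.2 6" --pt "0 0 0 0 0 0.6 6" --pt "0 0 0 0 0 0 6"

```text
time_s: 11.5
ee_pos: [0.6202, -0.1494, 0.0641]
orientation: [-3.057, -0.707, 0.004]
wrist_force: [-0.9, 0.1, 0.3]
grip_width: 0.0601
```

Run:
```python
from h import *
R,h=knobup(26.2,0); delta(R,[.6205,-.150,.066])
p,d=snap('scene','scene12'); 
b=cv2.resize(p[200:300,180:280],(600,600),interpolation=cv2.INTER_CUBIC)[:,:,::-1].copy()
cv2.imwrite('pics/c12.png',b)
```

```text
t 11.5 pos [ 0.6202 -0.1494  0.0641] q [-0.35  0.62  1.59  0.    0.93  0.77] shift cm(cur tool) [-0.    0.07 -0.19] rot deg [-0.2  0.1 -0.2] shift in target frame [-0.    0.07 -0.19] F [-0.9  0.1  0.3] T [ 0.01  0.02 -0.03] grip 60.1
```

View pics/c12.png

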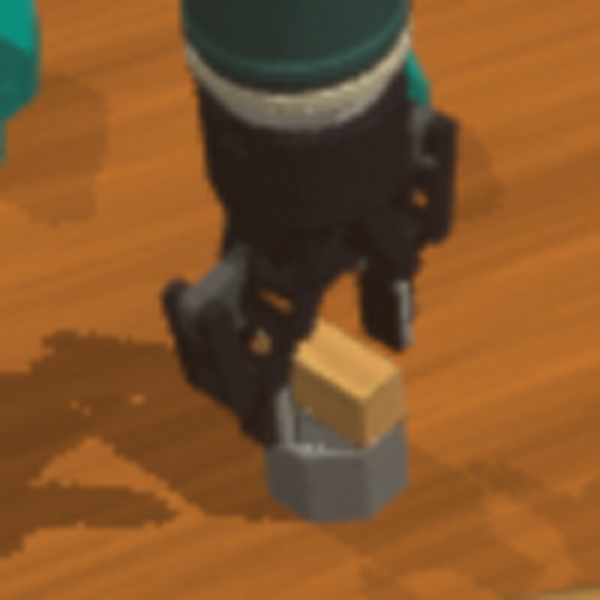

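>>> servo_tool --pt "0 0 0 0 0 -0.3 6" --pt "0 0 0 0 0 0 3" --pt "0 0 0 0 0 0 1.5" --pt "0 0 0 0 0 0 1.5" --pt "0 0 0 0 0 0 1.5" --pt "0 0 0 0 0 0 1.5" --pt "0 0 0 0 0 0 1.5" --newtons 80

```text
time_s: 12.25
ee_pos: [0.6216, -0.1498, 0.0693]
orientation: [-3.059, -0.707, -0.001]
wrist_force: [-1.8, 1.2, 5.4]
grip_width: 0.0205
```

Run:
```python
from h import *
R,h=knobup(26.2,0); delta(R,[.6205,-.150,.2])
R2,_=knobup(-29,0); delta(R2,[.5805,.234,.18])
```

```text
t 12.25 pos [ 0.6216 -0.1498  0.0693] q [-0.35  0.61  1.59  0.    0.94  0.77] shift cm(cur tool) [ -0.09  -0.05 -13.07] rot deg [-0.1 -0.1 -0.2] shift in target frame [ -0.1   -0.03 -13.07] F [-1.8  1.2  5.4] T [ 0.14  0.1  -0.01] grip 20.5
t 12.25 pos [ 0.6216 -0.1498  0.0693] q [-0.35  0.61  1.59  0.    0.94  0.77] shift cm(cur tool) [ 13.16 -36.31 -11.  ] rot deg [-0.1 -0.  55. ] shift in target frame [-22.2  -31.58 -11.07] F [-1.8  1.2  5.4] T [ 0.14  0.1  -0.01] grip 20.5
```

>>> servo_tool --pt "0 0 0 0 0 -1 1.5" --pt "0 0 0 0 0 -3 1.5" --pt "0 0 0 0 0 -4 1.5" --pt "0 0 0 0 0 -4 1.5" --pt "0 0 7 0 0 0 1.5" --pt "0 0 8 0 0 0 1.5" --pt "0 0 8 0 0 0 1.5" --pt "0 0 8 0 0 0 1.5"

```text
time_s: 13.05
ee_pos: [0.6208, -0.15, 0.1887]
orientation: [-3.136, 0.145, 0.002]
wrist_force: [0.2, -0.0, -2.0]
grip_width: 0.0205
```

>>> servo_tool --pt "0 0 8 0 0 0 1.5" --pt "0 0 8 0 0 0 1.5" --pt "0 0 8 0 0 0 1.5" --pt "0 0 0 0 0 0 1.5"

```text
time_s: 13.45
ee_pos: [0.6209, -0.15, 0.1885]
orientation: [-3.039, 0.787, 0.003]
wrist_force: [-0.5, 0.9, -2.1]
grip_width: 0.0204
```

Run:
```python
from h import *
R2,_=knobup(-29,0); delta(R2,[.5805,.234,.19])
```

```text
t 13.45 pos [ 0.6209 -0.15    0.1885] q [-0.35  0.47  1.49  0.    1.18  1.73] shift cm(cur tool) [-22.17 -31.61  -0.05] rot deg [-0.1  0.1 -0. ] shift in target frame [-22.15 -31.63  -0.15] F [-0.5  0.9 -2.1] T [-0.07 -0.04  0.02] grip 20.4
```

>>> servo_tool --pt "0 0 0 -2.2 -3.1 -0.1 1.5" --pt "0 0 0 -2.3 -3.3 0 1.5" --pt "0 0 0 -2.3 -3.3 0 1.5" --pt "0 0 0 -2.3 -3.3 0 1.5" --pt "0 0 0 -2.3 -3.3 0 1.5" --pt "0 0 0 -2.3 -3.3 0 1.5" --pt "0 0 0 -2.3 -3.3 0 1.5" --pt "0 0 0 -2.3 -3.3 0 1.5"

```text
time_s: 14.25
ee_pos: [0.5875, 0.1693, 0.1904]
orientation: [-3.042, 0.779, 0.002]
wrist_force: [0.3, -0.0, -2.8]
grip_width: 0.0208
```

>>> servo_tool --pt "0 0 0 -2.3 -3.3 0 1.5" --pt "0 0 0 -1.5 -2 0 1.5" --pt "0 0 0 0 0 0 1.5" --pt "0 0 0 0 0 0 1.5"

```text
time_s: 14.65
ee_pos: [0.5802, 0.2329, 0.1904]
orientation: [-3.042, 0.779, 0.002]
wrist_force: [0.5, -0.5, -3.9]
grip_width: 0.0203
```

Run:
```python
from h import *
R2,_=knobup(-29,0); delta(R2,[.5805,.234,.15])
```

```text
t 14.65 pos [0.5802 0.2329 0.1904] q [0.27 0.45 1.52 0.   1.16 2.34] shift cm(cur tool) [-0.02 -0.11  4.04] rot deg [-0.   0.1  0.3] shift in target frame [-0.03 -0.12  4.04] F [ 0.5 -0.5 -3.9] T [ 0.01 -0.06 -0.02] grip 20.3
```

>>> servo_tool --pt "0 0 0 0 -0.1 1 1.5" --pt "0 0 0 0 0 1.2 1.5" --pt "0 0 0 0 0 1.2 1.5" --pt "0 0 0 0 0 0 1.5" --pt "0 0 0 0 0 0 1.5"

```text
time_s: 15.15
ee_pos: [0.5806, 0.2329, 0.1556]
orientation: [-3.041, 0.786, 0.004]
wrist_force: [0.7, -0.2, -2.1]
grip_width: 0.0205
```

Run:
```python
from h import *
R2,_=knobup(-29,0); delta(R2,[.5805,.234,.15])
p,d=snap('scene','scene13'); 
b=cv2.resize(p[150:250,310:410],(600,600),interpolation=cv2.INTER_CUBIC)[:,:,::-1].copy()
cv2.imwrite('pics/c13.png',b)
```

```text
t 15.15 pos [0.5806 0.2329 0.1556] q [0.27 0.49 1.56 0.   1.1  2.35] shift cm(cur tool) [-0.07 -0.09  0.56] rot deg [-0.   0.2 -0. ] shift in target frame [-0.07 -0.09  0.56] F [ 0.7 -0.2 -2.1] T [-0.03  0.03 -0.01] grip 20.5
```

View pics/c13.png

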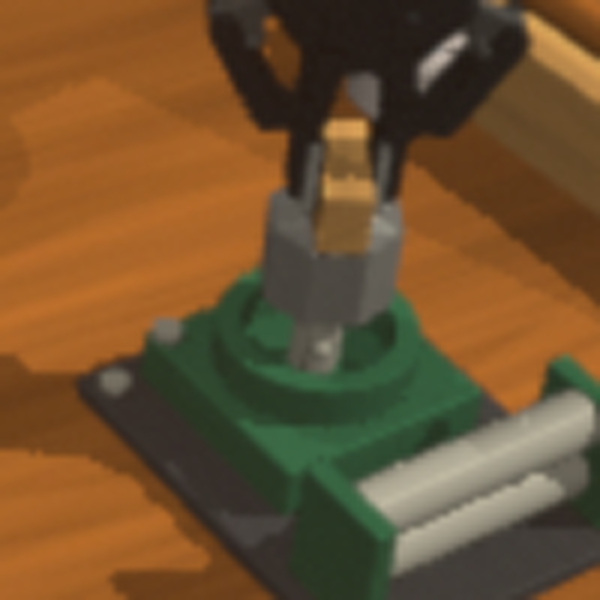

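Run:
```python
from h import *
print(proj('scene',[[.5806,.2329,z] for z in(.054,.06,.086,.106,.126,.17)]).round(1))
z=np.load('scene13.npz');p=z['p'];X=cloud('scene',z['d']);g=p.astype(int).mean(-1)
print(proj('scene',[[.5806+.001*a,.2329+.001*b,.06] for a,b in((1,0),(0,1))]).round(2))
for r in(192,195,198,201): print(r,g[r,350:382].astype(int).tolist(), (X[r,350:382,0]*1000).astype(int).tolist())
hub=(X[...,2]>.09)&(X[...,2]<.12)&(np.linalg.norm(X[...,:2]-[.58,.235],axis=-1)<.045)
vv,uu=np.nonzero(hub)
for r in range(vv.min(),vv.max()+1):
    k=uu[vv==r]; print(r,k.min(),k.max(),(k.min()+k.max())/2)
```

```text
[[362.  206.7]
 [362.3 205. ]
 [363.5 197.5]
 [364.4 191.6]
 [365.4 185.6]
 [367.6 171.9]]
[[362.5  205.21]
 [362.61 204.88]]
192 [107, 107, 105, 90, 65, 66, 66, 65, 65, 66, 68, 74, 87, 68, 73, 84, 83, 77, 72, 74, 81, 87, 95, 94, 93, 94, 97, 102, 100, 100, 101, 100] [459, 462, 462, 465, 571, 579, 583, 581, 588, 590, 594, 595, 598, 600, 602, 604, 603, 604, 606, 606, 607, 611, 608, 606, 607, 605, 604, 492, 498, 500, 495, 502]
195 [91, 90, 79, 68, 64, 65, 67, 67, 66, 66, 66, 68, 71, 72, 72, 72, 72, 72, 71, 71, 76, 91, 92, 93, 93, 95, 97, 96, 95, 96, 96, 96] [473, 532, 533, 534, 576, 579, 584, 586, 587, 591, 596, 598, 596, 602, 602, 604, 603, 605, 609, 608, 610, 608, 611, 607, 609, 605, 503, 506, 507, 509, 510, 512]
198 [55, 54, 49, 50, 64, 66, 66, 65, 65, 65, 66, 69, 72, 72, 70, 71, 72, 71, 72, 72, 80, 90, 92, 91, 91, 89, 91, 95, 96, 97, 99, 99] [541, 545, 545, 545, 577, 583, 586, 584, 590, 593, 595, 598, 599, 600, 603, 603, 606, 607, 606, 609, 609, 608, 606, 603, 605, 602, 573, 518, 519, 520, 522, 523]
201 [46, 41, 46, 57, 57, 60, 65, 66, 65, 66, 66, 71, 72, 71, 71, 70, 70, 71, 71, 75, 87, 91, 90, 85, 74, 77, 78, 80, 88, 100, 101, 102] [551, 548, 542, 545, 542, 540, 587, 586, 591, 593, 597, 598, 599, 602, 602, 605, 605, 608, 607, 606, 610, 608, 606, 606, 582, 582, 586, 585, 586, 529, 532, 531]
186 354 354 354.0
187 354 354 354.0
188 354 354 354.0
189 354 354 354.0
190 354 355 354.5
191 354 376 365.0
192 354 376 365.0
193 354 376 365.0
194 354 375 364.5
195 354 375 364.5
196 354 375 364.5
197 354 375 364.5
198 354 375 364.5
199 355 375 365.0
200 357 373 365.0
201 358 372 365.0
202 359 371 365.0
203 362 368 365.0
204 368 368 368.0
```

>>> servo_tool --pt "0 0 0 -0.15 -0.15 0 1.5" --pt "0 0 0 0 0 0.5 1.5" --pt "0 0 0 0 0 0.5 1.5" --pt "0 0 0 0 0 0.3 1.5" --pt "0 0 0 0 0 0.3 1.5" --pt "0 0 0 0 0 0 1.5"

```text
time_s: 15.8
ee_pos: [0.579, 0.2355, 0.1396]
orientation: [-3.041, 0.786, 0.006]
wrist_force: [-3.0, 1.1, -2.7]
grip_width: 0.0205
```

Run:
```python
from h import *
R2,_=knobup(-29,0); delta(R2,[.580,.235,.109])
```

```text
t 15.8 pos [0.579  0.2355 0.1396] q [0.27 0.51 1.57 0.   1.06 2.35] shift cm(cur tool) [ 0.12 -0.01  3.06] rot deg [0.  0.2 0. ] shift in target frame [ 0.11 -0.01  3.06] F [-3.   1.1 -2.7] T [0.12 0.6  0.09] grip 20.5
```

>>> servo_tool --pt "0 0 0 0 0 0.3 1.5" --pt "0 0 0 0 0 0.3 1.5" --pt "0 0 0 0 0 0 1.5"

```text
time_s: 16.1
ee_pos: [0.5789, 0.2355, 0.1335]
orientation: [-3.041, 0.786, 0.006]
wrist_force: [-4.2, 0.7, -4.1]
grip_width: 0.0202
```

Run:
```python
from h import *
R2,_=knobup(-29,0); delta(R2,[.580,.235,.109])
```

```text
t 16.1 pos [0.5789 0.2355 0.1335] q [0.27 0.52 1.58 0.   1.05 2.35] shift cm(cur tool) [ 0.13 -0.    2.45] rot deg [0.  0.2 0. ] shift in target frame [ 0.12 -0.    2.45] F [-4.2  0.7 -4.1] T [0.16 1.09 0.02] grip 20.2
```

>>> servo_tool --pt "0 0 0 -0.05 0.02 0.2 1.5" --pt "0 0 0 0 0 0.3 1.5" --pt "0 0 0 0 0 0.3 1.5" --pt "0 0 0 0 0 0 1.5"

```text
time_s: 16.5
ee_pos: [0.5788, 0.2356, 0.126]
orientation: [-3.041, 0.785, 0.005]
wrist_force: [-5.2, 0.6, -2.9]
grip_width: 0.0208
```

Run:
```python
from h import *
R2,_=knobup(-29,0); delta(R2,[.580,.235,.109])
p,d=snap('scene','scene14'); 
b=cv2.resize(p[150:250,310:410],(600,600),interpolation=cv2.INTER_CUBIC)[:,:,::-1].copy()
cv2.imwrite('pics/c14.png',b)
```

```text
t 16.5 pos [0.5788 0.2356 0.126 ] q [0.27 0.53 1.58 0.   1.04 2.35] shift cm(cur tool) [ 0.14 -0.    1.7 ] rot deg [-0.   0.2  0. ] shift in target frame [ 0.13 -0.    1.7 ] F [-5.2  0.6 -2.9] T [0.13 1.07 0.07] grip 20.8
```

View pics/c14.png

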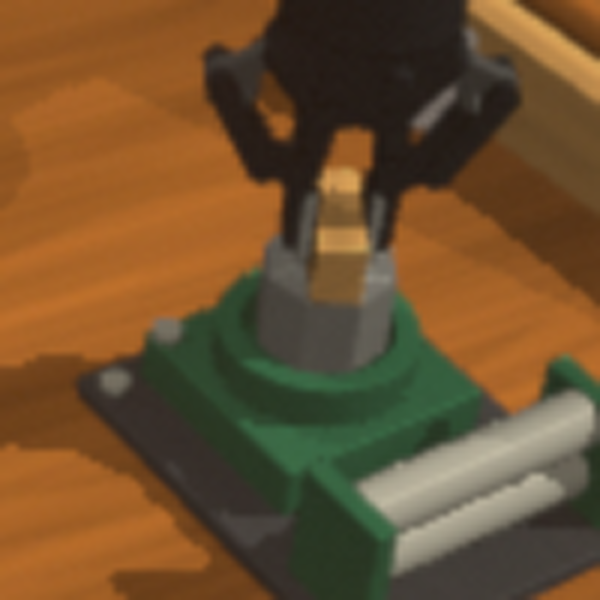

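>>> servo_tool --pt "0 0 0 0 0 0.3 1.5" --pt "0 0 0 0 0 0.3 1.5" --pt "0 0 0 0 0 0.3 1.5" --pt "0 0 0 0 0 0 1.5"

```text
time_s: 16.95
ee_pos: [0.5789, 0.2356, 0.1182]
orientation: [-3.041, 0.785, 0.004]
wrist_force: [-6.5, -0.1, 3.9]
grip_width: 0.0204
```

Run:
```python
from h import *
R2,_=knobup(-29,0); delta(R2,[.580,.235,.109])
```

```text
t 16.95 pos [0.5789 0.2356 0.1182] q [0.27 0.54 1.59 0.   1.02 2.35] shift cm(cur tool) [0.13 0.   0.92] rot deg [-0.   0.2  0. ] shift in target frame [ 0.12 -0.    0.92] F [-6.5 -0.1  3.9] T [-0.02  1.41  0.16] grip 20.4
```

>>> servo_tool --pt "0 0 0 0 0 0.3 1.5" --pt "0 0 0 0 0 0.3 1.5" --pt "0 0 0 0 0 0.3 1.5" --pt "0 0 0 0 0 0 1.5"

```text
time_s: 17.35
ee_pos: [0.5787, 0.2359, 0.1092]
orientation: [-3.04, 0.785, 0.005]
wrist_force: [-7.2, 1.6, 6.7]
grip_width: 0.0207
```

Run:
```python
from h import *
R2,_=knobup(-29,0); delta(R2,[.580,.235,.109])
```

```text
t 17.35 pos [0.5787 0.2359 0.1092] q [0.28 0.55 1.6  0.   1.   2.35] shift cm(cur tool) [0.16 0.01 0.02] rot deg [-0.   0.2  0. ] shift in target frame [0.16 0.01 0.02] F [-7.2  1.6  6.7] T [-0.15  1.64 -0.03] grip 20.7
```

>>> servo_tool --pt "0 0 0 0 0 0.2 1.5" --pt "0 0 0 0 0 0.2 1.5" --pt "0 0 0 0 0 0 1.5"

```text
time_s: 17.65
ee_pos: [0.5787, 0.236, 0.1091]
orientation: [-3.04, 0.785, 0.003]
wrist_force: [-18.3, -1.1, 35.6]
grip_width: 0.0204
```

Run:
```python
from h import *
R2,_=knobup(-29,0); delta(R2,[.580,.235,.109])
```

```text
t 17.65 pos [0.5787 0.236  0.1091] q [0.28 0.55 1.6  0.   1.   2.35] shift cm(cur tool) [0.16 0.02 0.01] rot deg [-0.1  0.1  0. ] shift in target frame [0.16 0.02 0.01] F [-18.3  -1.1  35.6] T [-0.84  3.23 -0.09] grip 20.4
```

>>> servo_tool --pt "0 0 0 0 0 -0.4 1.5" --pt "0 0 0 0 0 0 2.4" --pt "0 0 0 0 0 0 3" --pt "0 0 0 0 0 0 4.5" --pt "0 0 0 0 0 0 6" --pt "0 0 0 0 0 0 6"

```text
time_s: 18.25
ee_pos: [0.5804, 0.2357, 0.1084]
orientation: [-3.04, 0.786, 0.001]
wrist_force: [-0.2, -0.1, -0.3]
grip_width: 0.0596
```

>>> servo_tool --pt "0 0 0 0 0 -1 6" --pt "0 0 0 0 0 -2 6" --pt "0 0 0 0 0 -3 6" --pt "0 0 0 0 0 -4 6" --pt "0 0 0 0 0 -4 6" --pt "0 0 0 0 0 0 6"

```text
time_s: 18.85
ee_pos: [0.5838, 0.2365, 0.2558]
orientation: [-3.034, 0.784, -0.015]
wrist_force: [0.7, -0.0, 1.1]
grip_width: 0.0604
```

Run:
```python
from h import *
st()
p,d=snap('scene','scene15'); 
X=cloud('scene',d)
m=(np.linalg.norm(X[...,:2]-[.58,.235],axis=-1)<.04)&(X[...,2]>.04)&(X[...,2]<.14)
t=X[m]; zt=np.percentile(t[:,2],[90,97,99.5]); print(zt.round(4)); tt=t[t[:,2]>.105]; print(len(tt),tt.mean(0).round(4),cv2.minAreaRect((tt[:,:2]*1000).astype(np.float32)))
b=cv2.resize(p[150:250,310:410],(600,600),interpolation=cv2.INTER_CUBIC)[:,:,::-1].copy()
cv2.imwrite('pics/c15.png',b)
```

```text
{'time_s': 18.85, 'q': [0.2741, 0.3932, 1.4495, 0.0022, 1.2867, 2.3499], 'dq': [-0.0008, 0.0496, 0.0771, 0.0011, -0.0662, -0.0], 'joint_efforts': [0.1287, -55.0187, -27.0437, 0.0031, 0.9822, 0.0005], 'ee_pos': [0.5838, 0.2365, 0.2558], 'orientation': [-3.0339, 0.7837, -0.0149], 'wrist_force': [0.7424, -0.0222, 1.1043], 'ft_torque': [0.0005, -0.0662, 0.0182], 'grip_width': 0.0604}
[0.1101 0.1115 0.1135]
130 [0.5796 0.2352 0.1099] ((578.1185913085938, 236.6603240966797), (22.231809616088867, 59.278926849365234), 61.99214553833008)
```

View pics/c15.png

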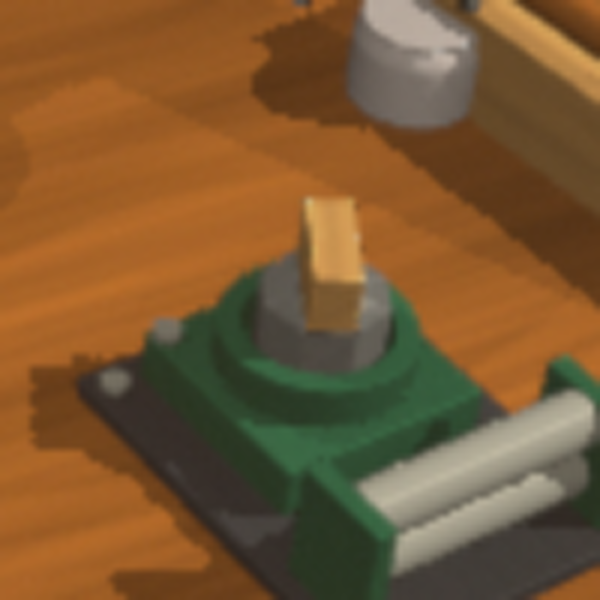

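View pics/scene15.png

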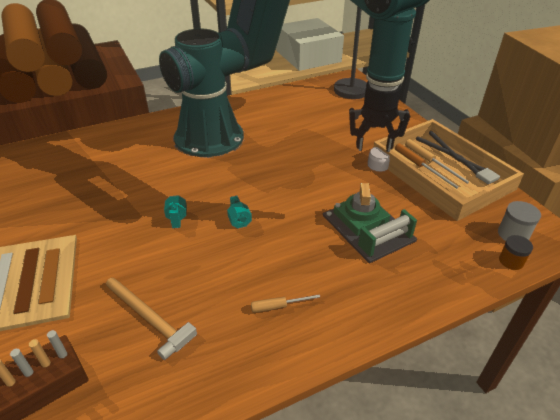

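>>> servo_tool --pt "0 0 0 0 0 0 6" --pt "0 0 0 0 0 0 6"

```text
time_s: 19.1
ee_pos: [0.579, 0.2351, 0.2472]
orientation: [-3.041, 0.786, 0.005]
wrist_force: [0.1, -0.4, -0.6]
grip_width: 0.0602
```

```bash
python3 -c "
from rig import close_job
print(close_job())"
```

```text
the job is handed in; nothing more can be done
None
```

The knob is on the press and fully home, handed in at 19.1 s of the 61 s allowed. I picked it up by its grip bar, tipped it upright and stood it on the bench bore down, then let go. I took it again from above and turned its nose to about 151° in the world frame, where both cameras showed the spindle's flat. It went on at the first try; I pushed it down and let go.

**Last checks:**
- **Home:** the knob met a hard stop with the tool at 109.1 mm, where I expected 109.3 mm. The depth image puts the top of the bar at 110 mm, which is 40 + 70 mm.
- **Force and contact:** the highest wrist force I read was about 40 N (36 N down plus 18 N sideways), during the final push. After letting go the gripper was clear at 247 mm, with the wrist reading close to zero.
- **Other objects:** the hammer, awl, wax tin and turquoise look-alikes look unmoved in the final scene picture; I judged that by eye.

**What disagreed or was not seen:**
- The two cameras differed by about 5 mm in y. I used the scene camera, because it agreed with where the jaws had centred the bar.
- While the knob was going on, the spindle pushed back sideways with 3 to 7 N, rising to 18 N in the last push. This eased on release, so the knob was slightly off centre in the jaws.
- I saw no separate snap in the force readings. I judge it home from the stop and the height.

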